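# Restock the glaze-jar chutes for the next class

### The job

Get the two gravity chutes ready for the next glazing class: first push both gates fully down, then feed every jar on the table into the chute of its lid's colour so that it slides down foot first and comes to rest lying in the trough with its lid uphill. Also take one sample tile of each colour from its stack and lay it flat and square on the ledge in front of the chute of that colour, glaze up, leaving the other tiles in their stacks, and do not disturb the terracotta cup.

Things in the scene. Friction and masses are not known exactly. Their poses are not given: they have to be found in the camera images.
- lane_blue: blue-marked fixed chute on a 340x76x8 mm base board. Origin: table level under its centre line; x downhill, z up. Open V trough of angle metal (legs at 45 deg; edges 19 mm above the V's bottom line, 21 mm to each side), bottom line from x -0.139, z 0.113 (open feed end) to x 0.060, z 0.020 (gate), i.e. 220 mm at 25 deg. Slippery (0.2): jars slide by themselves. A lying jar's axis is 32.5 mm square off the line
- blue_gate (a joint): travel of the gate at the low end of the blue chute: white plate 46 mm wide with a blue handle, sliding square to the slope between two guides 62 mm tall. 0 = fully down (shut), 0.052 m = fully up; up leans 25 deg downhill from vertical. Stays where left; about 3 N moves it
- blue_gate_top (a point): centre of the top of the blue gate's handle (block 13 mm along the chute, 30 mm across, 14 mm tall); its z axis is the gate's opening direction
- blue_ledge (a point): centre of the top of the blue chute's sample ledge, beyond the gate (lane x 0.145): level pad 54 mm across, 35 mm above the table, open at its sides; at its ends two lips 6 mm high, 84 mm apart along x. Axes as the chute's
- lane_green: green-marked fixed chute on a 340x76x8 mm base board. Origin: table level under its centre line; x downhill, z up. Open V trough of angle metal (legs at 45 deg; edges 19 mm above the V's bottom line, 21 mm to each side), bottom line from x -0.139, z 0.113 (open feed end) to x 0.060, z 0.020 (gate), i.e. 220 mm at 25 deg. Slippery (0.2): jars slide by themselves. A lying jar's axis is 32.5 mm square off the line
- green_gate (a joint): travel of the gate at the low end of the green chute: white plate 46 mm wide with a green handle, sliding square to the slope between two guides 62 mm tall. 0 = fully down (shut), 0.052 m = fully up; up leans 25 deg downhill from vertical. Stays where left; about 3 N moves it
- green_gate_top (a point): centre of the top of the green gate's handle (block 13 mm along the chute, 30 mm across, 14 mm tall); its z axis is the gate's opening direction
- green_ledge (a point): centre of the top of the green chute's sample ledge, beyond the gate (lane x 0.145): level pad 54 mm across, 35 mm above the table, open at its sides; at its ends two lips 6 mm high, 84 mm apart along x. Axes as the chute's
- blue1: a blue-lidded glaze jar, 46 mm diameter, 64 mm long, about 0.1 kg, white plastic with a blue screw lid of the same diameter (18 mm tall); may stand upright on the table or lie on its side; may be absent (None). Origin: the middle of the jar; z points along its axis from foot to lid
- blue2: a blue-lidded glaze jar, 46 mm diameter, 64 mm long, about 0.1 kg, white plastic with a blue screw lid of the same diameter (18 mm tall); may stand upright on the table or lie on its side; may be absent (None). Origin: the middle of the jar; z points along its axis from foot to lid
- blue3: a blue-lidded glaze jar, 46 mm diameter, 64 mm long, about 0.1 kg, white plastic with a blue screw lid of the same diameter (18 mm tall); may stand upright on the table or lie on its side; may be absent (None). Origin: the middle of the jar; z points along its axis from foot to lid
- stack_blue: fixed kiln-shelf offcut, 100 x 75 x 12 mm, on which the blue sample tiles are stacked. Origin: centre of its underside on the table; top 12 mm above
- tile_blue1: a fired sample tile with blue glaze on top, 70 (x) x 50 (y) x 10 mm, 0.07 kg, flat; at the start number 1 from the bottom in a stack of three. Origin: centre of its underside
- tile_blue2: a fired sample tile with blue glaze on top, 70 (x) x 50 (y) x 10 mm, 0.07 kg, flat; at the start number 2 from the bottom in a stack of three. Origin: centre of its underside
- tile_blue3: a fired sample tile with blue glaze on top, 70 (x) x 50 (y) x 10 mm, 0.07 kg, flat; at the start number 3 from the bottom in a stack of three. Origin: centre of its underside
- green1: a green-lidded glaze jar, 46 mm diameter, 64 mm long, about 0.1 kg, white plastic with a green screw lid of the same diameter (18 mm tall); may stand upright on the table or lie on its side; may be absent (None). Origin: the middle of the jar; z points along its axis from foot to lid
- green2: a green-lidded glaze jar, 46 mm diameter, 64 mm long, about 0.1 kg, white plastic with a green screw lid of the same diameter (18 mm tall); may stand upright on the table or lie on its side; may be absent (None). Origin: the middle of the jar; z points along its axis from foot to lid
- stack_green: fixed kiln-shelf offcut, 100 x 75 x 12 mm, on which the green sample tiles are stacked. Origin: centre of its underside on the table; top 12 mm above
- tile_green1: a fired sample tile with green glaze on top, 70 (x) x 50 (y) x 10 mm, 0.07 kg, flat; at the start number 1 from the bottom in a stack of three. Origin: centre of its underside
- tile_green2: a fired sample tile with green glaze on top, 70 (x) x 50 (y) x 10 mm, 0.07 kg, flat; at the start number 2 from the bottom in a stack of three. Origin: centre of its underside
- tile_green3: a fired sample tile with green glaze on top, 70 (x) x 50 (y) x 10 mm, 0.07 kg, flat; at the start number 3 from the bottom in a stack of three. Origin: centre of its underside
- cup: a small terracotta cup, 68 mm across the rim, 70 mm tall, empty, standing among the jars; not to be moved. Origin: centre of its foot

How it is judged:
On the way:
1. both gates are fully down (value of joint each of blue_gate, green_gate below 0.004 m), for 0.2 s.
At the end, for the whole second after the job is handed in: Gates down (4 mm); every jar present rests in the trough of its colour, on its line (8 mm) and slope (6 degrees), lid uphill; one tile of each colour flat on its chute's ledge (8 mm along, 10 mm across, 8 degrees), the other two flat in their stack (20 mm) (all of step 1 and y of blue1 in the frame of lane_blue between -0.008 and 0.008 m and x of blue1 in the frame of lane_blue between -0.125 and 0.055 m and z of blue1 in the frame of lane_blue between 0.05 and 0.15 m and angle between blue1's own z axis and vertical between 1.02 and 1.25 rad and angle between the z axis of each of blue1, blue2, blue3 and the x axis of lane_blue, either way round below 0.55 rad and linear speed of each of blue1, blue2, blue3, green1, green2 below 0.02 m/s and y of blue2 in the frame of lane_blue between -0.008 and 0.008 m and x of blue2 in the frame of lane_blue between -0.125 and 0.055 m and z of blue2 in the frame of lane_blue between 0.05 and 0.15 m and angle between blue2's own z axis and vertical between 1.02 and 1.25 rad and y of blue3 in the frame of lane_blue between -0.008 and 0.008 m and x of blue3 in the frame of lane_blue between -0.125 and 0.055 m and z of blue3 in the frame of lane_blue between 0.05 and 0.15 m and angle between blue3's own z axis and vertical between 1.02 and 1.25 rad and y of green1 in the frame of lane_green between -0.008 and 0.008 m and x of green1 in the frame of lane_green between -0.125 and 0.055 m and z of green1 in the frame of lane_green between 0.05 and 0.15 m and angle between green1's own z axis and vertical between 1.02 and 1.25 rad and angle between the z axis of each of green1, green2 and the x axis of lane_green, either way round below 0.55 rad and y of green2 in the frame of lane_green between -0.008 and 0.008 m and x of green2 in the frame of lane_green between -0.125 and 0.055 m and z of green2 in the frame of lane_green between 0.05 and 0.15 m and angle between green2's own z axis and vertical between 1.02 and 1.25 rad and ((x of tile_blue1 in the frame of blue_ledge between -0.008 and 0.008 m and y of tile_blue1 in the frame of blue_ledge between -0.01 and 0.01 m and z of tile_blue1 in the frame of blue_ledge between -0.003 and 0.003 m and angle between the x axis of tile_blue1 and the x axis of blue_ledge, either way round below 0.15 rad and angle between tile_blue1's own z axis and vertical below 0.06 rad and linear speed of each of tile_blue1, tile_blue2, tile_blue3 below 0.02 m/s and horizontal distance between each of tile_blue2, tile_blue3 and stack_blue below 0.02 m and angle between each of tile_blue2, tile_blue3's own z axis and vertical below 0.1 rad and height (world z) of tile_blue2 between 0.009 and 0.025 m and height (world z) of tile_blue3 between 0.009 and 0.025 m) or (x of tile_blue2 in the frame of blue_ledge between -0.008 and 0.008 m and y of tile_blue2 in the frame of blue_ledge between -0.01 and 0.01 m and z of tile_blue2 in the frame of blue_ledge between -0.003 and 0.003 m and angle between the x axis of tile_blue2 and the x axis of blue_ledge, either way round below 0.15 rad and angle between tile_blue2's own z axis and vertical below 0.06 rad and linear speed of each of tile_blue2, tile_blue1, tile_blue3 below 0.02 m/s and horizontal distance between each of tile_blue1, tile_blue3 and stack_blue below 0.02 m and angle between each of tile_blue1, tile_blue3's own z axis and vertical below 0.1 rad and height (world z) of tile_blue1 between 0.009 and 0.025 m and height (world z) of tile_blue3 between 0.009 and 0.025 m) or (x of tile_blue3 in the frame of blue_ledge between -0.008 and 0.008 m and y of tile_blue3 in the frame of blue_ledge between -0.01 and 0.01 m and z of tile_blue3 in the frame of blue_ledge between -0.003 and 0.003 m and angle between the x axis of tile_blue3 and the x axis of blue_ledge, either way round below 0.15 rad and angle between tile_blue3's own z axis and vertical below 0.06 rad and linear speed of each of tile_blue3, tile_blue1, tile_blue2 below 0.02 m/s and horizontal distance between each of tile_blue1, tile_blue2 and stack_blue below 0.02 m and angle between each of tile_blue1, tile_blue2's own z axis and vertical below 0.1 rad and height (world z) of tile_blue1 between 0.009 and 0.025 m and height (world z) of tile_blue2 between 0.009 and 0.025 m)) and ((x of tile_green1 in the frame of green_ledge between -0.008 and 0.008 m and y of tile_green1 in the frame of green_ledge between -0.01 and 0.01 m and z of tile_green1 in the frame of green_ledge between -0.003 and 0.003 m and angle between the x axis of tile_green1 and the x axis of green_ledge, either way round below 0.15 rad and angle between tile_green1's own z axis and vertical below 0.06 rad and linear speed of each of tile_green1, tile_green2, tile_green3 below 0.02 m/s and horizontal distance between each of tile_green2, tile_green3 and stack_green below 0.02 m and angle between each of tile_green2, tile_green3's own z axis and vertical below 0.1 rad and height (world z) of tile_green2 between 0.009 and 0.025 m and height (world z) of tile_green3 between 0.009 and 0.025 m) or (x of tile_green2 in the frame of green_ledge between -0.008 and 0.008 m and y of tile_green2 in the frame of green_ledge between -0.01 and 0.01 m and z of tile_green2 in the frame of green_ledge between -0.003 and 0.003 m and angle between the x axis of tile_green2 and the x axis of green_ledge, either way round below 0.15 rad and angle between tile_green2's own z axis and vertical below 0.06 rad and linear speed of each of tile_green2, tile_green1, tile_green3 below 0.02 m/s and horizontal distance between each of tile_green1, tile_green3 and stack_green below 0.02 m and angle between each of tile_green1, tile_green3's own z axis and vertical below 0.1 rad and height (world z) of tile_green1 between 0.009 and 0.025 m and height (world z) of tile_green3 between 0.009 and 0.025 m) or (x of tile_green3 in the frame of green_ledge between -0.008 and 0.008 m and y of tile_green3 in the frame of green_ledge between -0.01 and 0.01 m and z of tile_green3 in the frame of green_ledge between -0.003 and 0.003 m and angle between the x axis of tile_green3 and the x axis of green_ledge, either way round below 0.15 rad and angle between tile_green3's own z axis and vertical below 0.06 rad and linear speed of each of tile_green3, tile_green1, tile_green2 below 0.02 m/s and horizontal distance between each of tile_green1, tile_green2 and stack_green below 0.02 m and angle between each of tile_green1, tile_green2's own z axis and vertical below 0.1 rad and height (world z) of tile_green1 between 0.009 and 0.025 m and height (world z) of tile_green2 between 0.009 and 0.025 m))); the robot touches nothing.
It fails at once if the terracotta cup is disturbed (distance of cup from where it was at the start of the episode above 0.03 m or angle between cup's own z axis and vertical above 0.4 rad).
Of blue1, blue2, blue3, green1, green2 only 3 to 5 are there at a start; the rules pass over those that are not, and their reading is None.
At some moment in a run one of blue1, blue2, green1 may be knocked a few centimetres aside while the robot is not near it.
Once in a run the grip may slacken for a moment while it holds something.
It also fails if it takes over 210 s, if anything falls off the work surface, if the arm or the gripper's body presses on something with over 40 N, if the wrist force passes 120 N, or if a joint passes its speed limit or range.

### The arm

A 6-joint arm with a two-finger parallel gripper is mounted at the origin on the work surface. World frame = base frame: x ahead of the robot, y to its left, z up, the work surface at z = 0. Lengths are in m, angles in rad, forces in N, time in s.
With the tool pointing down it reaches from about 0.325 to 0.85 m from the base axis. Payload 4.4 kg.
Tool frame: the origin (TCP) lies at the very end of the fingers, on their centre line; the grasp point (between the pads) lies 19 mm behind it (robot.hold_point_z is the distance from the TCP to the grasp point, in m); z points along the fingers, y is the direction in which the jaws open and shut (so a half turn about z gives the same grasp; the last joint's range is limited). The gripper opens to 94 mm and grips with 3 to 60 N. Pads are 16 mm wide; open, the fingers measure 119 mm over their backs; the gripper's body (75 mm by 177 mm) begins 78 mm behind the grasp point.
Start: joints at [-1.482, 0.207, 1.542, -0, 1.393, -0.15], TCP at [0.137, -0.559, 0.205] pointing down, gripper open.
Joint ranges: [-2.73, 2.73], [-0.86, 2.22], [0.23, 2.46], [-1.11, 4.25], [0.08, 2.63], [-2.82, 2.82]. Speed limits (rad/s): [2.79, 2.79, 3.14, 3.14, 3.14, 3.14].

### API

Orientations are given as a rotation vector (axis times angle).
In Python, from rig import robot gives the robot as it stands. The module is installed in compiled form; this text tells all that it offers.
- The arm moves only by the tool send_rows, never from a script. Its argument "deltas" is text: rows parted by semicolons, each of 5 numbers parted by spaces: the shift along the world's x, y, z in mm, then the turn about the world's z in rad, then the closure, from 0 (fully open) to 1 (shut). A call has 1 to 10 rows; each row shifts and turns the pose as measured when the row begins; what a row does not reach is not made up. A row lasts 1/10 s, in which the tool goes at most 50 mm and 8.59 degrees, less where a joint would pass 70% of its speed; a pose out of reach is approached as far as the arm can. A call is refused whole if a number of a shift passes 50 or a number of a turn 0.15, either way. A call with a gripper value outside its range is refused whole. The fingers move at their own pace and stop on an object; "force" is the grip in N (left out, the last holds). Time passes only in rows, so rows that do not move let the fingers close. It gives the time, the measured TCP pose, the force and the opening at its end, in the units of the state.
- robot.get_obs(): the state, without advancing time (a new reading comes with each control period).
- robot.snapshot(name): name is "scene" or "top"; returns a dict with "pixels" (480x640x3 uint8, red, green, blue), "intrinsics" (3x3 intrinsics, pixels), "k1" (the pictures are not rectified: a ray, as slopes to the right and down, at radius r is drawn at 1 + k1 r^2 times it, then the intrinsics apply), "R" (3x3) and "t" (3): a world point X has camera coordinates R X + t. Camera axes: x right, y down, z forward; pixel columns grow to the right and rows downward; lengths in m; the calibration is good to about 2 mm. A picture is of the moment at which its call begins. There is no depth.
- robot.finish_job(): hands the job in, once; it reports no verdict.
Trained networks look in the newest picture that a camera, given by its name, has taken for a name from the list of things; names that differ only in an ending like _2 or _b are one class to them, and where a whole thing is asked for, a point or a joint stands for the part that bears it (a point fixed in the world has none). Each returns a list of dicts, best first, with "p" (0 to 1); they miss things now and then, are a little off and sometimes report something else, mostly with a low value. They report only what shows in the picture. A call takes as long as a camera call.
- robot.masks_of(thing, camera): "region" (480x640 bool, what is visible of it) and "bbox" ([centre column, centre row, width, height] in pixels, round what is visible of it).
The state is a dict: "time_s": time; "q": joint angles; "dq": joint speeds; "joint_efforts": joint torques, N m; "position": TCP position; "tool_rot": TCP orientation; "force": force on the tool from outside, world axes, zero at the start; "torque": the same for the moment, N m; "grip_width": finger opening in m.
Only numpy, scipy, OpenCV 4.12 (cv2) and the standard library are available. Lean on these libraries where they do the work, as an engineer would, in place of code of your own. Each camera call takes 0.05 s, during which the arm holds its last target.

## Working session

There is one attempt and no reset: what is moved stays moved. The work goes in short steps, Python scripts to look and compute and a tool call to move; the robot and the scene stay as the last step left them, time stands still between calls to the robot, and variables do not carry over. Pictures are saved under pics/ and viewed, and the job is handed in when it is done.

Besides the shell and the picture viewer there is one more tool, called after "Emit:" as name(argument=value, ...), one argument or row to a line, values as JSON. send_rows: Moves the arm, as the interface text tells. Its arguments: {"type":"object","properties":{"deltas":{"type":"string"},"force":{"type":"number"}},"required":["deltas"]}

```bash
mkdir -p pics; ls; cat > h.py <<'E'
import numpy as np,cv2
from rig import robot
def snap(name,fn):
    s=robot.snapshot(name); cv2.imwrite('pics/'+fn,s['pixels'][:,:,::-1]); return s
def proj(s,X):
    X=np.atleast_2d(X); c=(s['R']@X.T).T+s['t']; u=c[:,:2]/c[:,2:]; r2=(u**2).sum(1,keepdims=True)
    u=u*(1+s['k1']*r2); K=np.array(s['intrinsics']); return np.c_[u[:,0]*K[0,0]+K[0,2],u[:,1]*K[1,1]+K[1,2]]
def back(s,px,z):
    px=np.atleast_2d(px).astype(float); K=np.array(s['intrinsics'])
    d=np.c_[(px[:,0]-K[0,2])/K[0,0],(px[:,1]-K[1,2])/K[1,1]]; u=d.copy()
    for _ in range(30): u=d/(1+s['k1']*(u**2).sum(1,keepdims=True))
    R=np.array(s['R']);o=-R.T@s['t']; r=(R.T@np.c_[u,np.ones(len(u))].T).T
    return o+r*((z-o[2])/r[:,2:])
E
python3 - <<'E'
from h import *
for n in('scene','top'):
    s=snap(n,n+'0.png'); print(n,s['intrinsics'],s['k1'],-np.array(s['R']).T@s['t'],np.array(s['R']).tolist())
o=robot.get_obs();print(o, robot.hold_point_z)
E
```

```text
pics
scene [[434.68659921   0.         315.32514833]
 [  0.         434.68659921 233.13266287]
 [  0.           0.           1.        ]] -0.036782799518763114 [ 1.0183607  -0.25630824  0.73198734] [[0.4664361817457338, 0.8844843512363835, -0.011167845647853588], [0.6921239825409056, -0.3727979548071995, -0.6180502226221468], [-0.5508191002045744, 0.2805514521607803, -0.786059286275724]]
top [[597.40519572   0.         318.52407614]
 [  0.         597.40519572 237.99552311]
 [  0.           0.           1.        ]] -0.06355066428861134 [0.35261326 0.00242456 1.25037486] [[-0.013429840263000151, -0.9999033846030013, 0.0035862027233459783], [-0.9837191434603804, 0.012569497586916261, -0.17927257046181969], [0.1792101732047762, -0.005935418256124864, -0.983792907389578]]
{'time_s': 0.1, 'q': array([-1.48146816e+00,  2.07335116e-01,  1.54279872e+00, -3.86988938e-05,
        1.39350025e+00, -1.50538548e-01]), 'dq': array([-0.00095397, -0.00263183, -0.00371742, -0.00151656, -0.00203379,
       -0.00039962]), 'joint_efforts': array([ 1.55762446e-04, -3.71863246e+01, -2.82293129e+01,  7.00357882e-02,
        3.11429822e-02, -4.76608432e-05]), 'position': array([ 0.13649353, -0.55781488,  0.20441261]), 'tool_rot': array([-3.11699711e+00, -3.75645552e-01, -3.83042842e-05]), 'force': array([-0.05442054, -0.04364497, -0.01105154]), 'torque': array([ 0.01503196, -0.0153436 , -0.03512725]), 'grip_width': 0.09418237464133715} 0.0188
```

View pics/scene0.png

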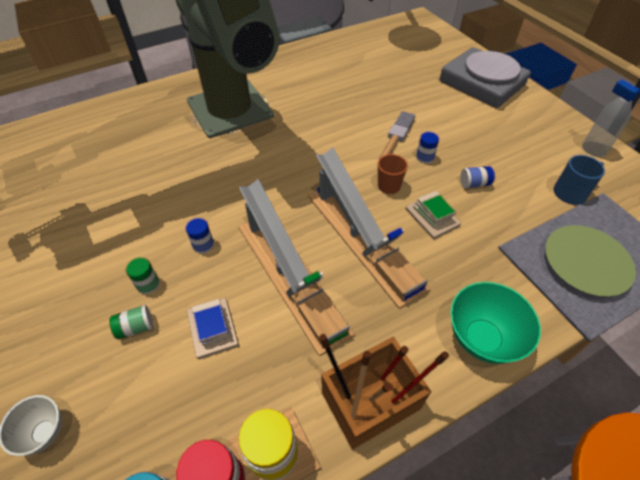

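View pics/top0.png

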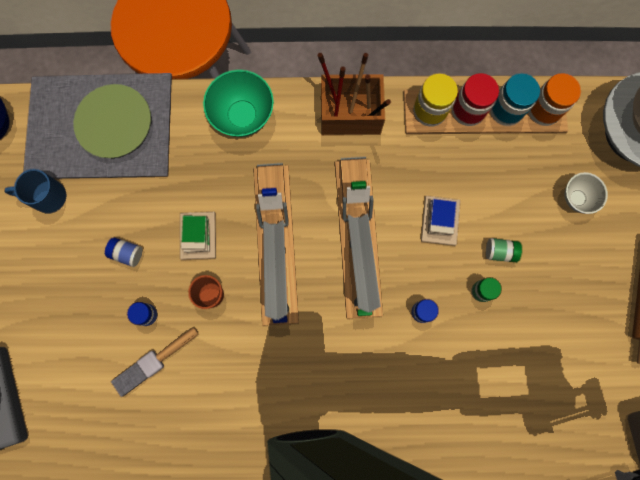

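```bash
python3 - <<'E'
import cv2
a=cv2.imread('pics/top0.png'); 
b=cv2.resize(a[150:330,240:400],None,fx=3.3,fy=3.3,interpolation=cv2.INTER_CUBIC);cv2.imwrite('pics/c1.png',b)
a1=cv2.imread('pics/scene0.png');
b=cv2.resize(a1[140:360,90:350],None,fx=2.7,fy=2.7,interpolation=cv2.INTER_CUBIC);cv2.imwrite('pics/c2.png',b)
b=cv2.resize(a1[120:310,300:510],None,fx=3,fy=3,interpolation=cv2.INTER_CUBIC);cv2.imwrite('pics/c3.png',b)
E
cat > det.py <<'E'
from h import *
import sys
def cents(cam,things,s):
    for t in things:
        for m in robot.masks_of(t,cam)[:6]:
            ys,xs=np.nonzero(m['region']); 
            if len(xs)==0: continue
            c=[xs.mean(),ys.mean()]
            print(t,cam,'p%.2f'%m['p'],np.round(m['bbox'],0),'c',np.round(c,1),'n',len(xs),'xyz@0',np.round(back(s,[c],0)[0,:2],3))
E
python3 - <<'E'
from det import *
T=['lane_blue','lane_green','blue_gate','green_gate','blue1','green1','stack_blue','stack_green','tile_blue1','tile_green1','cup']
s=robot.snapshot('top'); cents('top',T,s)
E
```

```text
lane_blue top p0.89 [276. 245.  47. 162.] c [275.2 244.7] n 5758 xyz@0 [0.567 0.087]
lane_blue top p0.58 [485. 289.  31.  25.] c [486.  289.4] n 565 xyz@0 [ 0.466 -0.357]
lane_blue top p0.51 [271. 198.  26.  24.] c [270.  199.5] n 443 xyz@0 [0.666 0.098]
lane_blue top p0.32 [205. 291.  34.  34.] c [205.2 291.8] n 937 xyz@0 [0.469 0.234]
lane_green top p0.57 [361. 236.  48. 164.] c [358.2 238.1] n 5768 xyz@0 [ 0.579 -0.089]
blue_gate top p0.70 [273. 199.  25.  23.] c [270.1 199.7] n 476 xyz@0 [0.666 0.098]
blue_gate top p0.18 [207. 235.  -1.  12.] c [208.  236.1] n 28 xyz@0 [0.587 0.231]
green_gate top p0.91 [358. 192.  20.  18.] c [357.4 192.4] n 425 xyz@0 [ 0.679 -0.09 ]
blue1 top p0.94 [123. 254.  38.  28.] c [122.9 251.2] n 811 xyz@0 [0.557 0.412]
blue1 top p0.90 [426. 310.  33.  24.] c [424.9 310.8] n 524 xyz@0 [ 0.423 -0.225]
blue1 top p0.76 [142. 314.  32.  28.] c [141.5 313.6] n 607 xyz@0 [0.424 0.367]
blue1 top p0.59 [505. 249.  36.  21.] c [503.5 249.6] n 760 xyz@0 [ 0.55 -0.4 ]
green1 top p0.97 [504. 252.  32.  22.] c [503.5 249.4] n 756 xyz@0 [ 0.551 -0.4  ]
green1 top p0.68 [358. 191.  22.  22.] c [357.8 193. ] n 415 xyz@0 [ 0.678 -0.091]
green1 top p0.57 [485. 290.  31.  25.] c [486.6 289.3] n 601 xyz@0 [ 0.466 -0.358]
stack_blue top p0.60 [439. 221.  40.  45.] c [438.4 225.8] n 601 xyz@0 [ 0.604 -0.262]
stack_green top p0.75 [198. 234.  39.  50.] c [201.9 237.9] n 645 xyz@0 [0.584 0.243]
stack_green top p0.16 [197. 245.  26.  12.] c [196.5 248.3] n 76 xyz@0 [0.561 0.255]
tile_blue1 top p0.84 [442. 217.  30.  35.] c [443.  217.1] n 829 xyz@0 [ 0.623 -0.273]
tile_green1 top p0.68 [207. 235.   2.   5.] c [207.7 234.2] n 6 xyz@0 [0.592 0.231]
tile_green1 top p0.49 [486. 289.  33.  22.] c [486.3 289.1] n 599 xyz@0 [ 0.466 -0.357]
tile_green1 top p0.41 [195. 249.  24.   7.] c [193.4 249.5] n 79 xyz@0 [0.559 0.261]
cup top p0.72 [204. 291.  33.  34.] c [205.  291.6] n 942 xyz@0 [0.469 0.234]
```

View pics/c1.png

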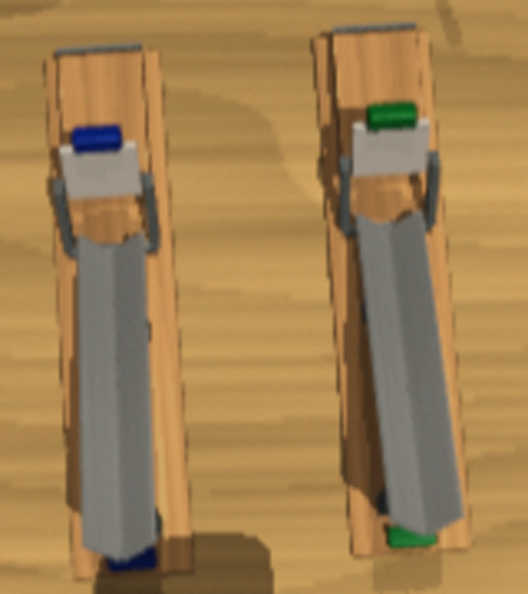

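View pics/c2.png

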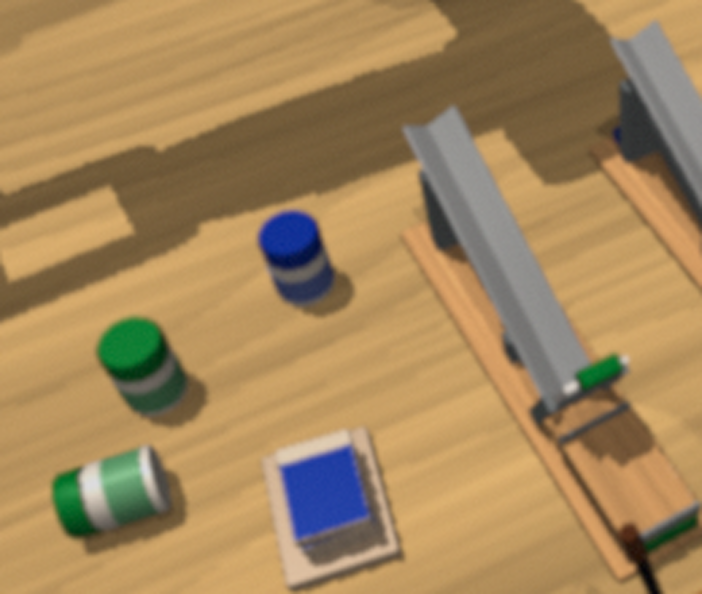

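View pics/c3.png

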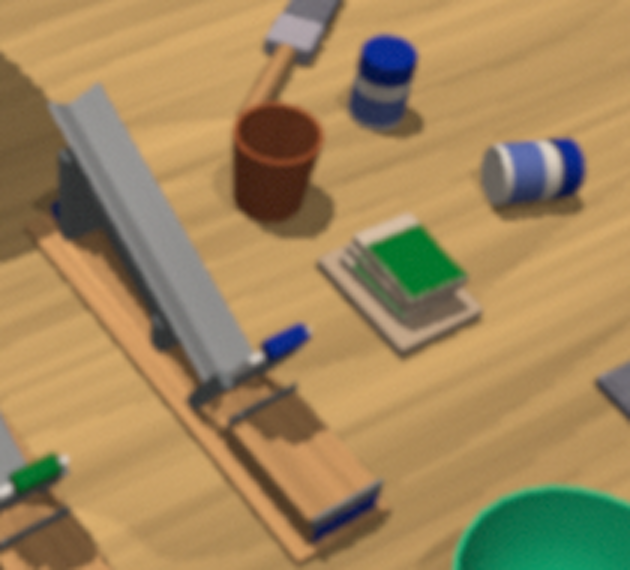

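```bash
cat > fitlane.py <<'E'
from h import *
from scipy.optimize import least_squares
a=np.deg2rad(25);S,C=np.sin(a),np.cos(a)
eL=(-.139+.019*S,.021,.113+.019*C);eR=(eL[0],-.021,eL[2]);bF=(-.139,0,.113)
lL=(.060+.019*S,.021,.020+.019*C);lR=(lL[0],-.021,lL[2])
B=lambda sx,sy:(sx*.17,sy*.038,.008)
f1=lambda p:((p[0]+.5)/3.3-.5+240,(p[1]+.5)/3.3-.5+150)
f2=lambda p:((p[0]+.5)/2.7-.5+90,(p[1]+.5)/2.7-.5+140)
f3=lambda p:((p[0]+.5)/3-.5+300,(p[1]+.5)/3-.5+120)
obs={'blue':[('top',B(1,1),f1((45,55))),('top',B(1,-1),f1((158,52))),('top',B(-1,-1),f1((192,573))),('top',B(-1,1),f1((72,580))),
 ('top',eL,f1((83,545))),('top',eR,f1((155,540))),('top',bF,f1((120,558))),('top',lL,f1((78,238))),('top',lR,f1((148,235))),
 ('scene',eR,f3((52,105))),('scene',eL,f3((97,87))),('scene',B(-1,-1),f3((28,230))),('scene',B(1,-1),f3((303,562))),('scene',B(1,1),f3((388,512)))],
'green':[('top',B(1,1),f1((315,37))),('top',B(1,-1),f1((430,30))),('top',B(-1,-1),f1((470,550))),('top',B(-1,1),f1((355,556))),
 ('top',eL,f1((390,525))),('top',eR,f1((462,515))),('top',bF,f1((430,535))),
 ('top',lL,f1((358,215))),('top',lR,f1((422,213))),
 ('scene',eR,f2((405,128))),('scene',eL,f2((458,108))),('scene',B(-1,-1),f2((403,235))),('scene',B(1,-1),f2((622,578)))]}
cams={n:robot.snapshot(n) for n in('scene','top')}
for k,o in obs.items():
    def res(p,full=False):
        c,s=np.cos(p[2]),np.sin(p[2]);r=[]
        for cam,X,px in o:
            W=(p[0]+c*X[0]-s*X[1],p[1]+s*X[0]+c*X[1],X[2]); r.append((proj(cams[cam],W)[0]-px))
        return np.array(r) if full else np.array(r).ravel()
    q=least_squares(res,[.6,.09 if k=='blue' else -.09,0],loss='soft_l1'); p=q.x
    print(k,np.round(p,4)); print(np.round(res(p,True),1).tolist())
E
python3 fitlane.py
```

```text
blue [0.5613 0.0859 0.0595]
[[0.0, 4.3], [0.9, 2.7], [1.1, 3.3], [0.7, 3.9], [-0.7, -9.1], [-0.1, -9.2], [0.2, -9.0], [-0.7, -8.8], [-1.8, -9.3], [3.4, 4.3], [5.7, 3.1], [-3.7, -4.4], [-3.8, -3.1], [-0.9, -4.7]]
green [ 0.5613 -0.0899  0.0543]
[[-0.1, 8.6], [0.1, 8.5], [1.6, 9.2], [-0.2, 10.0], [-0.0, -4.3], [0.5, -2.8], [-1.4, -3.2], [-1.0, -2.9], [-0.3, -3.6], [0.5, 1.5], [0.4, 0.7], [-5.2, -7.1], [-6.6, -8.0]]
```

```bash
sed -i "s/return np.array(r) if/return np.array(r) if/; s/for cam,X,px in o:/for cam,X,px in o:\n            X=(X[0]+(p[3] if X[2]==.008 else 0),X[1],X[2])/; s/-.09,0\]/-.09,0,.02]/" fitlane.py; python3 fitlane.py
```

```text
blue [0.544  0.085  0.0554 0.0258]
[[0.1, 0.4], [0.9, -1.0], [0.5, -0.7], [0.1, -0.3], [-0.5, 0.2], [0.2, 0.2], [0.4, 0.2], [-0.2, -0.7], [-1.2, -1.1], [-0.8, -0.6], [1.5, -1.7], [-1.6, -2.3], [-1.3, 0.5], [1.8, -1.3]]
green [ 0.5553 -0.0901  0.0517  0.0257]
[[-0.6, -0.2], [-0.5, -0.2], [0.6, -0.3], [-1.2, 0.3], [-0.0, -1.1], [0.5, 0.4], [-1.4, -0.1], [-0.7, -0.2], [-0.0, -0.8], [-0.6, -0.5], [-0.7, -1.2], [-1.2, -1.2], [-1.0, 1.2]]
```

```bash
cat >> h.py <<'E'
from scipy.optimize import least_squares
def tri(obs):
    q=least_squares(lambda X:np.concatenate([proj(s,X)[0]-p for s,p in obs]),[.6,0,.1]); return q.x,np.abs(q.fun).max()
LB=(.544,.085,.055);LG=(.5553,-.0901,.052)
def w(L,x,y=0,z=0): c,s=np.cos(L[2]),np.sin(L[2]); return np.array([L[0]+c*x-s*y,L[1]+s*x+c*y,z])
def tolane(L,X): c,s=np.cos(L[2]),np.sin(L[2]); d=np.array(X[:2])-L[:2]; return np.array([c*d[0]+s*d[1],-s*d[0]+c*d[1],X[2]])
E
python3 - <<'E'
from h import *
S=robot.snapshot('scene');T=robot.snapshot('top')
for n,L,a,b in(('b',LB,(269,191.5),(395.5,233.7)),('g',LG,(358.7,185),(312,277.6))):
    X,e=tri([(T,a),(S,b)]); print(n,np.round(X,4),e,np.round(tolane(L,X),4),'ledge',w(L,.145))
# jars
for n,(p,z) in dict(b_up=((142,313),.062),b_up2=((426,310),.062),g_up=((488,289),.062),b_ly=((122.5,251),.03),g_ly=((505,250),.03),cup=((205,291.5),.06),tb=((443,216),.042),tg=((194,232),.042)).items():
    print(n,np.round(back(T,[p],z)[0,:2],3))
from scipy.ndimage import label
for nm,(h0,h1) in dict(blue=(108,128),green=(50,75)).items():
  for cn,s in(('top',T),('scene',S)):
    hsv=cv2.cvtColor(s['pixels'],cv2.COLOR_RGB2HSV); m=((hsv[...,0]>=h0)&(hsv[...,0]<=h1)&(hsv[...,1]>200)).astype(np.uint8)
    n,lab,st,ce=cv2.connectedComponentsWithStats(m)
    for i in range(1,n):
        if st[i,4]>40: print(nm,cn,st[i].tolist(),np.round(ce[i],1))
E
```

```text
b [0.6541 0.0918 0.1124] 0.07780846890602788 [0.1103 0.0007 0.1124] ledge [0.68878074 0.09297098 0.        ]
g [ 0.6653 -0.0846  0.1121] 0.21288054931085298 [ 0.1101 -0.0002  0.1121] ledge [ 0.700104  -0.0825634  0.       ]
b_up [0.422 0.348]
b_up2 [ 0.421 -0.216]
g_up [ 0.461 -0.343]
b_ly [0.553 0.403]
g_ly [ 0.545 -0.393]
cup [0.464 0.223]
tb [ 0.616 -0.264]
tg [0.589 0.252]
blue top [0, 100, 8, 38, 186] [  2.5 119.5]
blue top [262, 189, 14, 6, 75] [268.9 191.6]
blue top [432, 200, 23, 26, 478] [443.1 212.8]
blue top [106, 239, 12, 19, 110] [110.2 247.1]
blue top [416, 301, 21, 20, 273] [425.6 309.5]
blue top [128, 303, 23, 21, 374] [139.1 313. ]
blue scene [510, 44, 65, 44, 1397] [544.8  65. ]
blue scene [614, 81, 26, 19, 277] [625.9  90. ]
blue scene [421, 133, 16, 15, 181] [428.8 140.1]
blue scene [487, 168, 6, 16, 58] [489.9 175.1]
blue scene [187, 220, 21, 18, 290] [197.2 228.6]
blue scene [389, 230, 12, 9, 55] [394.4 233.9]
blue scene [197, 308, 26, 22, 334] [209.5 318.1]
green top [205, 71, 67, 65, 1938] [236.9  99.2]
green top [352, 182, 13, 7, 49] [357.8 184.7]
green top [183, 217, 21, 24, 480] [193.3 228.7]
green top [514, 242, 7, 10, 47] [517.2 246. ]
green top [512, 253, 8, 8, 43] [515.7 256.9]
green top [486, 279, 13, 15, 56] [492.6 284.9]
green top [478, 280, 15, 19, 66] [482.4 290.1]
green scene [425, 197, 28, 20, 300] [438.2 206.5]
green scene [128, 259, 23, 21, 360] [138.7 269.1]
green scene [305, 273, 14, 10, 72] [311.6 277.7]
green scene [111, 316, 12, 21, 126] [115.7 327.5]
```

Emit:
send_rows(
  deltas="30 28 5 -0.1 1;37 33 0 -0.09 1;37 33 0 0 1;37 33 0 0 1;37 33 0 0 1;37 33 0 0 1;37 33 0 0 1;37 33 0 0 1;37 33 0 0 1;37 33 0 0 1",
)

```text
time_s: 2.0
position: [0.4997, -0.2315, 0.2125]
tool_rot: [3.134, 0.043, 0.005]
force: [0.5, 0.2, 0.3]
grip_width: 0.0179
```

Emit:
send_rows(
  deltas="37 32 0 0.015 1;37 32 -10 0.01 1;37 32 -10 0 1;33 29 -10 0 1;20 18 -10 0 1;0 0 0 0 1",
)

```text
time_s: 2.6
position: [0.67, -0.0795, 0.1727]
tool_rot: [3.132, 0.097, 0.013]
force: [-0.2, -1.3, -0.6]
grip_width: 0.0004
```

```bash
cat >> h.py <<'E'
def st():
    o=robot.get_obs();r=o['tool_rot'];a=np.arctan2(r[1],r[0]);psi=(2*a+np.pi/2)%np.pi-np.pi/2
    print('t%.1f'%o['time_s'],'pos',np.round(o['position']*1000,1),'psi %.3f'%psi,'F',np.round(o['force'],1),'w %.4f'%o['grip_width'],'q1 %.2f q6 %.2f'%(o['q'][0],o['q'][5])); return o['position'],psi
E
python3 -c "
from h import *
p,psi=st();g=w(LG,.1133,0,.118);print((g-p)*1000)"
```

```text
t2.6 pos [670.  -79.5 172.7] psi 0.062 F [-0.2 -1.3 -0.6] w 0.0004 q1 -0.24 q6 1.27
[ -1.57089194  -4.66985364 -54.66353502]
```

Emit:
send_rows(
  deltas="0 -4 -20 0 1;0 0 -15 0 1;-2 0 -10 0 1;-2 0 -6 0 1;-4 0 -8 0 1;-5 0 -10 0 1;-5 0 -10 0 1;-4 0 -8 0 1",
)

```text
time_s: 3.4
position: [0.6493, -0.0863, 0.0872]
tool_rot: [3.129, 0.094, 0.03]
force: [2.1, 0.9, 1.7]
grip_width: 0.0005
```

```bash
python3 -c "
from h import *
p,psi=st();print(tolane(LG,p));snap('scene','s1.png')"
```

```text
t3.4 pos [649.3 -86.3  87.2] psi 0.060 F [2.1 0.9 1.7] w 0.0005 q1 -0.26 q6 1.25
[ 0.09407453 -0.00113578  0.08716019]
```

View pics/s1.png

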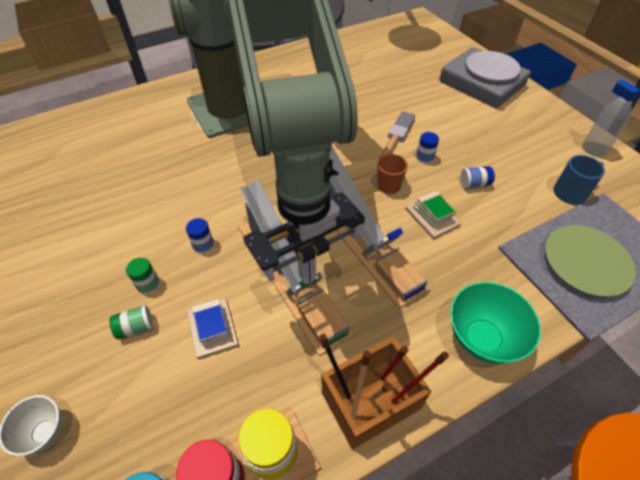

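Emit:
send_rows(
  deltas="-1 0 -5 0 1;-2 0 -5 0 1;-2 0 -5 0 1;-2 0 -5 0 1;-2 0 -5 0 1",
)

```text
time_s: 3.95
position: [0.6456, -0.0865, 0.0789]
tool_rot: [3.126, 0.095, 0.05]
force: [-5.6, 2.0, 18.4]
grip_width: 0.0005
```

```bash
python3 -c "
from h import *
p,psi=st();print(tolane(LG,p))"
```

```text
t4.0 pos [645.6 -86.5  78.9] psi 0.061 F [-5.6  2.  18.4] w 0.0005 q1 -0.26 q6 1.25
[ 0.09040101 -0.00107134  0.07893553]
```

Emit:
send_rows(
  deltas="-3 0 -6 0 1;-3 0 -6 0 1;-3 0 -6 0 1",
)

```text
time_s: 4.25
position: [0.6456, -0.0865, 0.0789]
tool_rot: [3.122, 0.097, 0.082]
force: [-5.7, 3.5, 22.3]
grip_width: 0.0006
```

```bash
python3 -c "
from h import *
p,psi=st();print(tolane(LG,p))"
```

```text
t4.2 pos [645.6 -86.5  78.9] psi 0.062 F [-5.7  3.5 22.3] w 0.0006 q1 -0.27 q6 1.24
[ 0.09039694 -0.0011134   0.07888055]
```

Emit:
send_rows(
  deltas="3 0 20 0 1;3 5 40 0 1;4 40 30 0 1;3 45 0 0 1;0 45 0 0 1;0 35 0 0 1;0 8 0 0 1",
)

```text
time_s: 4.95
position: [0.6572, 0.0938, 0.1725]
tool_rot: [3.12, 0.087, 0.082]
force: [-0.0, -0.1, -0.8]
grip_width: 0.0006
```

```bash
python3 -c "
from h import *
p,psi=st();g=w(LB,.1133,.0007,.118);print((g-p)*1000)
s=snap('scene','s2.png');t=snap('top','t2.png');a=s['pixels'][230:330,270:370];b=t['pixels'][170:230,330:390]
cv2.imwrite('pics/s2c.png',np.hstack([cv2.resize(a,(400,400)),cv2.resize(b,(400,400))])[:,:,::-1])"
```

```text
t5.0 pos [657.2  93.8 172.5] psi 0.056 F [-0.  -0.1 -0.8] w 0.0006 q1 0.02 q6 1.54
[ -0.08985062  -1.85378771 -54.49298894]
```

View pics/s2c.png

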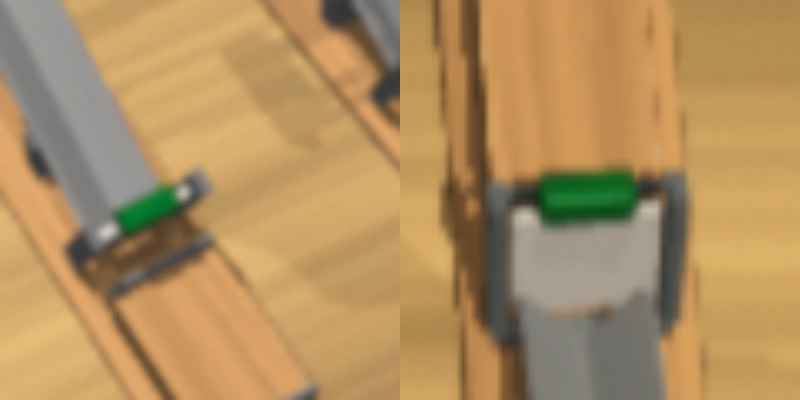

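Emit:
send_rows(
  deltas="0 -2 -20 0 1;0 0 -15 0 1;-2 0 -10 0 1;-2 0 -6 0 1;-4 0 -8 0 1;-5 0 -10 0 1;-5 0 -10 0 1;-4 0 -8 0 1;-3 0 -6 0 1;-3 0 -6 0 1",
)

```text
time_s: 6.05
position: [0.6363, 0.0822, 0.0787]
tool_rot: [3.115, 0.075, 0.112]
force: [-7.7, 0.7, 34.5]
grip_width: 0.0002
```

```bash
python3 -c "
from h import *
S=robot.snapshot('scene');T=robot.snapshot('top')
X,e=tri([(T,(358,199.5)),(S,(306.8,282.5))]);print(tolane(LG,X),e)
p,psi=st();print(tolane(LB,p))"
```

```text
[ 0.09102383 -0.0004201   0.07025232] 0.11960491170418663
t6.2 pos [636.2  82.3  79. ] psi 0.048 F [-5.8  0.8 22.3] w 0.0005 q1 0.01 q6 1.54
[ 0.09186729 -0.00781102  0.07901452]
```

Emit:
send_rows(
  deltas="3 0 20 0 1;3 5 40 0 1;0 20 40 0.1 1;-8 40 20 0.15 0;-10 45 0 0.15 0;-15 45 0 0.15 0;-15 45 0 0.15 0;-15 45 0 0.15 0;-15 45 0 0.15 0;-10 40 0 0.15 0",
)

```text
time_s: 7.15
position: [0.5483, 0.4141, 0.2007]
tool_rot: [-2.58, -1.775, -0.117]
force: [0.0, 0.1, 0.1]
grip_width: 0.0531
```

```bash
cat > jars.py <<'E'
from h import *
from scipy.optimize import minimize
ph=np.linspace(0,2*np.pi,40,endpoint=False)
def cyl(x,y,th,lying,z0=0):
    c=np.c_[np.cos(ph),np.sin(ph)]*.023
    if not lying: 
        P=[np.c_[c+[x,y],np.full(40,z)] for z in(0,.064)]; return np.vstack(P)+[0,0,z0]
    a=np.array([np.cos(th),np.sin(th),0]);b=np.array([-np.sin(th),np.cos(th),0])
    return np.vstack([[x,y,.023+z0]+k*a+c[:,:1]*b+c[:,1:]*np.array([0,0,1.]) for k in(-.032,.032)])
def hullmask(s,P):
    m=np.zeros((480*4,640*4),np.uint8); h=cv2.convexHull((proj(s,P)*4+1.5).astype(np.float32)).astype(np.int32)
    cv2.fillConvexPoly(m,h,1); return cv2.resize(m.astype(np.float32),(640,480),interpolation=cv2.INTER_AREA)
def fit(views,x,y,th=0,lying=False):
    def cost(p):
        r=0
        for s,m in views:
            h=hullmask(s,cyl(p[0]/100,p[1]/100,p[2]*.3 if lying else 0,lying)); i=np.minimum(h,m).sum(); r+=1-i/(np.maximum(h,m).sum())
        return r/len(views)
    p0=[x*100,y*100]+([th/.3] if lying else [])
    q=minimize(cost,p0,method='Nelder-Mead',options=dict(initial_simplex=np.array([p0]+[np.array(p0)+d for d in .6*np.eye(len(p0))]),xatol=.01,fatol=1e-3))
    p=q.x; return p[0]/100,p[1]/100,(p[2]*.3 if lying else 0),1-q.fun
def best(cls,s,cam,xy,z=.03,dump=None):
    """mask of class nearest to the projection of xy"""
    px=proj(s,[xy[0],xy[1],z])[0]; bst=None
    for m in robot.masks_of(cls,cam):
        r=m['region']; n=r.sum()
        if n<80 or m['p']<.3: continue
        ys,xs=np.nonzero(r); d=np.hypot(xs.mean()-px[0],ys.mean()-px[1])
        if d<30 and (bst is None or d<bst[0]): bst=(d,r,m['p'])
    return bst
def locate(cls,xy,th=0,lying=False,cams=('top','scene')):
    v=[]
    for c in cams:
        s=robot.snapshot(c); b=best(cls,s,c,xy)
        if b is None: print(c,'missed'); continue
        ys,xs=np.nonzero(b[1]); v.append((s,b[1].astype(np.float32)))
        if len(cams)>1:
            print(c,'p%.2f'%b[2],np.round(fit([v[-1]],*xy,th,lying),3))
    if v: r=fit(v,*xy,th,lying); print('JAR',cls,np.round(r,4)); return r
E
python3 -c "
from jars import *
p,psi=st()
locate('blue1',(.553,.403),1.4,True)"
```

```text
t7.2 pos [548.3 414.1 200.7] psi 1.205 F [0.  0.1 0.1] w 0.0531 q1 0.51 q6 0.88
top p0.96 [0.552 0.403 1.232 0.84 ]
scene p0.55 [0.553 0.404 1.231 0.953]
JAR blue1 [0.5527 0.404  1.2133 0.8962]
```

Emit:
send_rows(
  deltas="4 -10 -40 0.015 0;0 0 -45 0 0;0 0 -45 0 0;0 0 -30 0 0;0 0 -20 0 0;0 0 0 0 0",
)

```text
time_s: 7.95
position: [0.5577, 0.3901, 0.016]
tool_rot: [-2.592, -1.768, -0.121]
force: [0.7, -0.7, 0.3]
grip_width: 0.094
```

```bash
python3 -c "
from h import *
st()"
```

```text
t8.0 pos [557.7 390.1  16. ] psi 1.197 F [ 0.7 -0.7  0.3] w 0.0940 q1 0.48 q6 0.85
```

Emit:
send_rows(
  deltas="-5 14 -5 0.02 0;0 0 0 0 0",
)

```text
time_s: 8.15
position: [0.5541, 0.4027, 0.0116]
tool_rot: [-2.577, -1.79, -0.122]
force: [0.2, 0.6, -0.4]
grip_width: 0.0941
```

```bash
python3 -c "
from h import *
st()"
```

```text
t8.2 pos [554.1 402.7  11.6] psi 1.214 F [ 0.2  0.6 -0.4] w 0.0941 q1 0.50 q6 0.85
```

Emit:
send_rows(
  deltas="0 0 0 0 1;0 0 0 0 1;0 0 0 0 1;0 0 0 0 1;0 0 0 0 1;0 0 0 0 1",
  force=15,
)

```text
time_s: 8.75
position: [0.5584, 0.4055, 0.0187]
tool_rot: [2.577, 1.791, 0.14]
force: [-0.4, 0.2, 0.2]
grip_width: 0.0494
```

Emit:
send_rows(
  deltas="0 0 30 0 1;0 0 40 0 1;0 0 40 0 1;0 0 40 0 1;0 0 30 0 1;0 0 20 0 1",
)

```text
time_s: 9.35
position: [0.5523, 0.4019, 0.2187]
tool_rot: [-2.577, -1.791, -0.118]
force: [1.4, 0.4, 0.4]
grip_width: 0.002
```

```bash
python3 -c "
from h import *
st();print(w(LB,0.02,0),w(LB,-.02))"
```

```text
t9.3 pos [552.3 401.9 218.7] psi 1.215 F [1.4 0.4 0.4] w 0.0020 q1 0.50 q6 0.85
[0.56396976 0.08609945 0.        ] [0.52403024 0.08390055 0.        ]
```

```bash
python3 -c "
from jars import *
locate('blue1',(.553,.403),1.21,True)
s=snap('scene','s3.png');a=s['pixels'][60:300,330:640];cv2.imwrite('pics/s3c.png',cv2.resize(a,None,fx=2.5,fy=2.5)[:,:,::-1])"
```

```text
top missed
scene p0.69 [0.55  0.405 1.216 0.941]
JAR blue1 [0.5501 0.4045 1.2159 0.9407]
```

View pics/s3c.png

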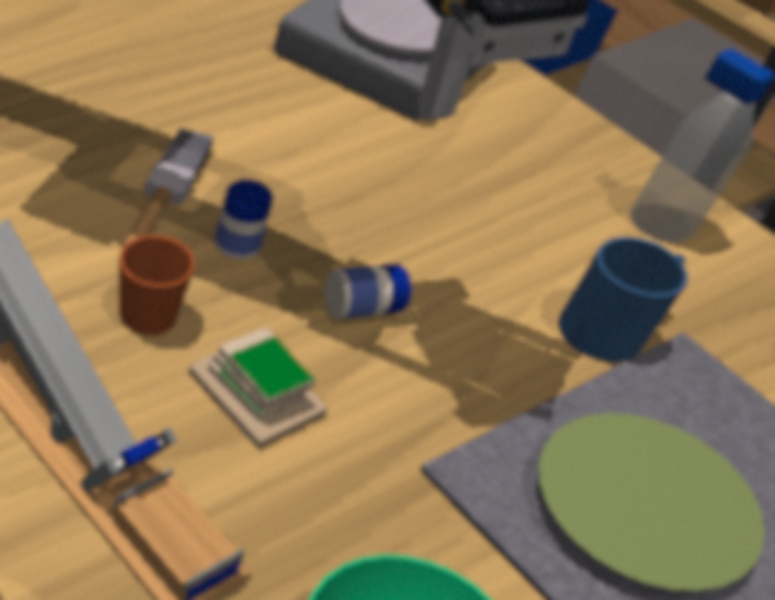

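Emit:
send_rows(
  deltas="-2 3 -40 0 0;-1 3 -45 0 0;-1 3 -45 0 0;-1 3 -40 0 0;-1 3 -20 0 0;0 0 -8 0 0;0 0 0 0 0",
)

```text
time_s: 10.3
position: [0.5564, 0.4161, 0.0145]
tool_rot: [2.567, 1.786, 0.146]
force: [-0.7, -0.7, -0.2]
grip_width: 0.0584
```

```bash
python3 -c "
from h import *
st()"
```

```text
t10.3 pos [556.4 416.1  14.5] psi 1.216 F [-0.7 -0.7 -0.2] w 0.0584 q1 0.52 q6 0.88
```

Emit:
send_rows(
  deltas="-2 -4 40 0 0;-2 -4 40 0 0;0 0 0 0 0;0 0 0 0 0;0 0 0 0 0",
)

```text
time_s: 10.8
position: [0.5415, 0.4025, 0.0826]
tool_rot: [2.572, 1.789, 0.104]
force: [0.3, -0.5, 0.2]
grip_width: 0.0935
```

```bash
python3 -c "
from jars import *
st()
locate('blue1',(.553,.403),1.21,True)
s=snap('scene','s4.png');a=s['pixels'][60:300,330:640];cv2.imwrite('pics/s4c.png',cv2.resize(a,None,fx=2.5,fy=2.5)[:,:,::-1])"
```

```text
t10.8 pos [541.5 402.5  82.6] psi 1.216 F [ 0.3 -0.5  0.2] w 0.0935 q1 0.51 q6 0.87
top p0.77 [0.552 0.403 1.192 0.75 ]
scene p0.56 [0.552 0.405 1.205 0.918]
JAR blue1 [0.5523 0.4052 1.2143 0.8321]
```

View pics/s4c.png

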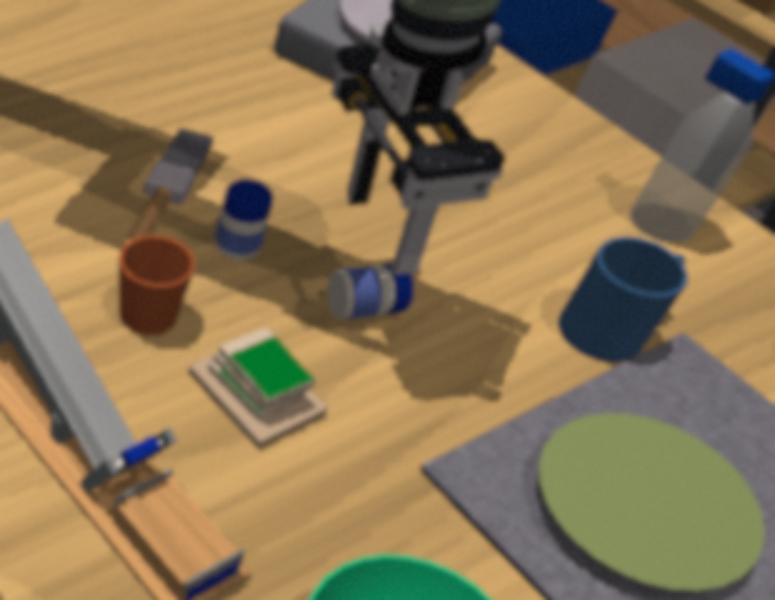

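Emit:
send_rows(
  deltas="10 2 -10 0 0;0 0 -20 0 0;0 0 0 0 0",
)

```text
time_s: 11.35
position: [0.5518, 0.4047, 0.0512]
tool_rot: [2.571, 1.79, 0.102]
force: [-0.6, -1.0, -1.2]
grip_width: 0.0941
```

Emit:
send_rows(
  deltas="0 0 0 0 0",
)

```text
time_s: 11.45
position: [0.552, 0.4048, 0.0513]
tool_rot: [2.572, 1.79, 0.103]
force: [-0.3, 0.1, 0.2]
grip_width: 0.094
```

Emit:
send_rows(
  deltas="0 0 -20 0 0;0 0 0 0 0",
)

```text
time_s: 11.65
position: [0.5526, 0.4052, 0.0323]
tool_rot: [2.571, 1.79, 0.105]
force: [-0.6, -1.3, -1.8]
grip_width: 0.0946
```

Emit:
send_rows(
  deltas="-1 -1 -12 0 0;0 0 -9 0 0;0 0 0 0 1;0 0 0 0 1;0 0 0 0 1;0 0 0 0 1;0 0 0 0 1;0 0 0 0 1",
  force=20,
)

```text
time_s: 12.45
position: [0.5543, 0.406, 0.015]
tool_rot: [2.57, 1.789, 0.116]
force: [0.1, -0.0, -0.8]
grip_width: 0.0495
```

Emit:
send_rows(
  deltas="0 0 0 0 1;0 0 0 0 1;0 0 0 0 1",
)

```text
time_s: 12.75
position: [0.5543, 0.406, 0.0151]
tool_rot: [2.57, 1.789, 0.117]
force: [1.1, -0.9, -1.1]
grip_width: 0.0456
```

Emit:
send_rows(
  deltas="0 0 30 0 1;0 0 45 0 1;0 0 45 0.1 1;0 -20 45 0.15 1;-4 -30 30 0.15 1;-4 -35 10 0.15 1;-4 -35 0 0.15 1;-4 -35 0 0.15 1;-4 -35 0 0.15 1;-4 -35 0 0.15 1",
)

```text
time_s: 13.75
position: [0.5239, 0.1753, 0.2252]
tool_rot: [-1.171, -2.894, -0.1]
force: [-0.1, -0.6, -0.4]
grip_width: 0.0454
```

```bash
python3 -c "
from h import *
p,psi=st();print((w(LB,-.02,0,.12)-p)*1000)"
```

```text
t13.8 pos [523.9 175.3 225.2] psi -0.769 F [-0.1 -0.6 -0.4] w 0.0454 q1 0.13 q6 -0.69
[   0.14358347  -91.4492057  -105.24304653]
```

Emit:
send_rows(
  deltas="0 -25 0 0.15 1;0 -25 0 0.15 1;0 -20 0 0.15 1;0 -12 0 0.15 1;0 -8 -10 0.15 1;0 0 -20 0.06 1;0 0 0 0 1",
)

```text
time_s: 14.45
position: [0.5223, 0.0754, 0.1948]
tool_rot: [0.063, -3.099, -0.077]
force: [-0.5, -0.2, -0.7]
grip_width: 0.0457
```

```bash
python3 -c "
from h import *
p,psi=st();print((w(LB,-.02,0,.11)-p)*1000)
s=snap('scene','s5.png');a=s['pixels'][60:300,230:540];cv2.imwrite('pics/s5c.png',cv2.resize(a,None,fx=2.5,fy=2.5)[:,:,::-1])"
```

```text
t14.4 pos [522.3  75.4 194.8] psi 0.041 F [-0.5 -0.2 -0.7] w 0.0457 q1 -0.05 q6 -1.67
[  1.76866474   8.45221139 -84.76606252]
```

View pics/s5c.png

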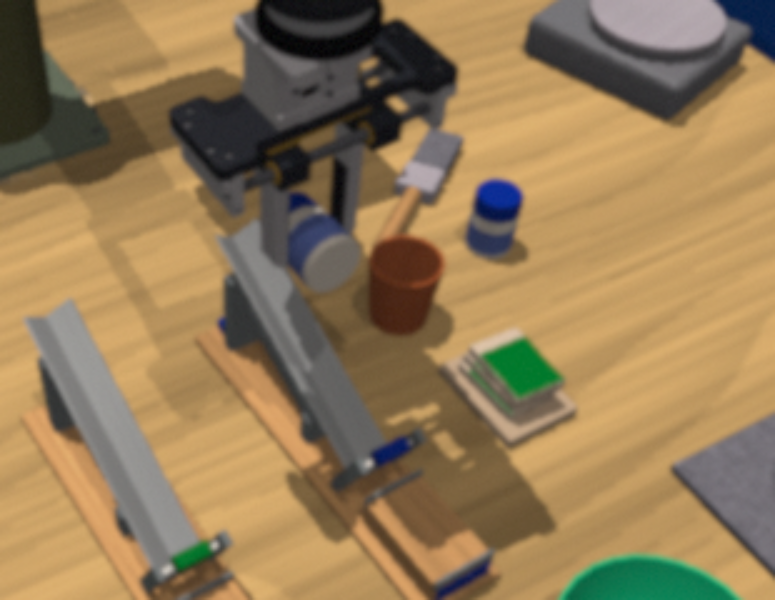

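Emit:
send_rows(
  deltas="2 8 -20 0.015 1;0 0 -25 0 1;0 0 -20 0 1;0 0 -10 0 1;0 0 0 0 1",
)

```text
time_s: 15.0
position: [0.5295, 0.0848, 0.1256]
tool_rot: [0.079, -3.113, -0.076]
force: [0.2, 0.4, -1.2]
grip_width: 0.0455
```

```bash
python3 -c "
from h import *
p,psi=st();print((w(LB,-.02,0,.1)-p)*1000)"
```

```text
t15.0 pos [529.5  84.8 125.6] psi 0.051 F [ 0.2  0.4 -1.2] w 0.0455 q1 -0.03 q6 -1.67
[ -5.48580178  -0.94248472 -25.63092579]
```

Emit:
send_rows(
  deltas="-1 -1 -10 0 1;0 0 -8 0 1;0 0 -5 0 1;0 0 0 0 1",
)

```text
time_s: 15.4
position: [0.531, 0.0839, 0.1043]
tool_rot: [0.079, -3.119, -0.076]
force: [0.2, -0.7, -0.9]
grip_width: 0.0456
```

```bash
python3 -c "
from h import *
p,psi=st();print(tolane(LB,p))
s=snap('scene','s6.png');a=s['pixels'][60:300,230:540];cv2.imwrite('pics/s6c.png',cv2.resize(a,None,fx=2.5,fy=2.5)[:,:,::-1])"
```

```text
t15.4 pos [531.   83.9 104.3] psi 0.050 F [ 0.2 -0.7 -0.9] w 0.0456 q1 -0.03 q6 -1.68
[-0.01305304 -0.00040512  0.10433727]
```

View pics/s6c.png

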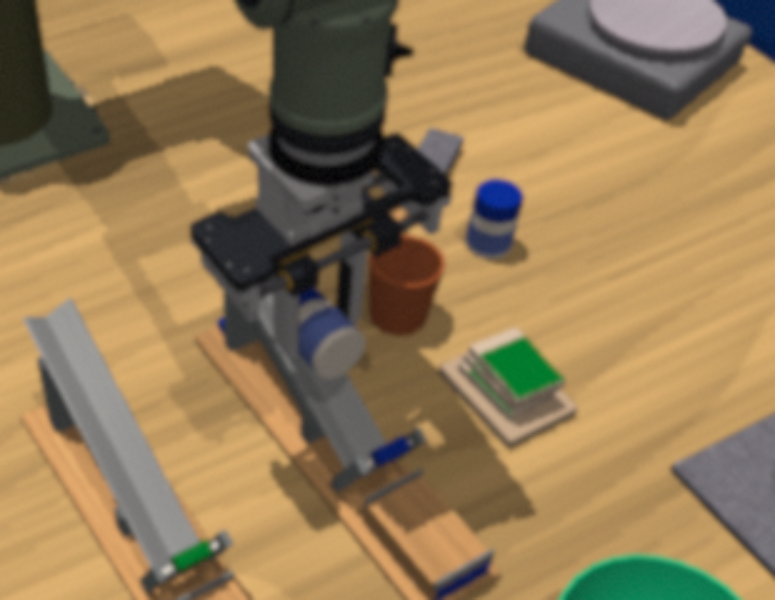

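Lid uphill, foot downhill, above the trough. Lower a little more until contact.

Emit:
send_rows(
  deltas="-1 0 -6 0 1;-1 0 -5 0 1;0 0 -5 0 1",
)

```text
time_s: 15.75
position: [0.5322, 0.0841, 0.0903]
tool_rot: [0.078, -3.126, -0.077]
force: [2.3, 0.6, 2.6]
grip_width: 0.0457
```

```bash
python3 -c "
from h import *
p,psi=st();print(tolane(LB,p))"
```

```text
t15.8 pos [532.2  84.1  90.3] psi 0.050 F [2.3 0.6 2.6] w 0.0457 q1 -0.04 q6 -1.68
[-0.0118382  -0.00029163  0.09031014]
```

Emit:
send_rows(
  deltas="0 0 0 0 0.2;0 0 2 0 0.2;0 0 2 0 0.2;0 0 2 0 0.2;0 0 10 0 0.2;0 0 30 0 0.2;0 0 40 0 0",
)

```text
time_s: 16.45
position: [0.5256, 0.0839, 0.173]
tool_rot: [0.077, -3.11, -0.077]
force: [0.0, -0.6, 0.6]
grip_width: 0.0801
```

```bash
python3 -c "
from h import *
p,psi=st()
s=snap('scene','s7.png');a=s['pixels'][60:300,230:540];cv2.imwrite('pics/s7c.png',cv2.resize(a,None,fx=2.5,fy=2.5)[:,:,::-1])"
```

```text
t16.4 pos [525.6  83.9 173. ] psi 0.050 F [ 0.  -0.6  0.6] w 0.0801 q1 -0.04 q6 -1.67
```

View pics/s7c.png

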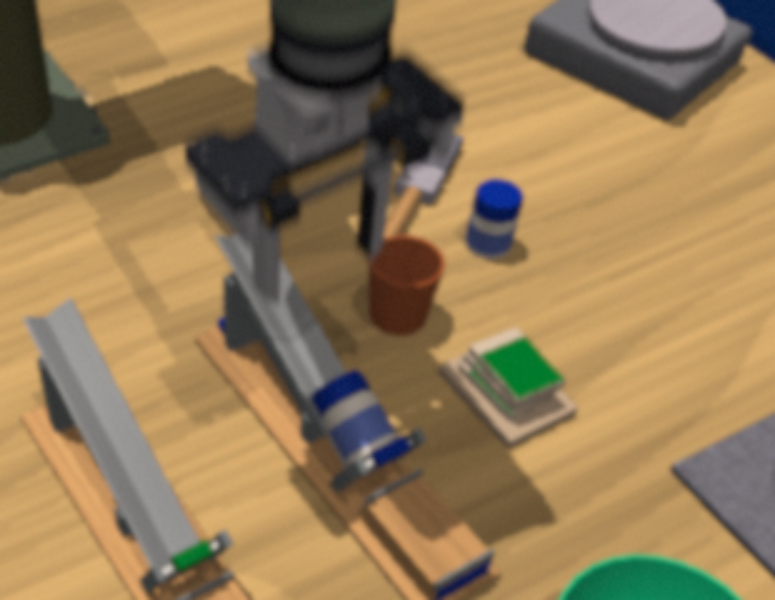

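```bash
python3 -c "
from jars import *
r=locate('green1',(.545,-.393),1.6,True);p,_=st();print((np.array([r[0],r[1],.1])-p)*1000)"
```

```text
top p0.78 [ 0.546 -0.393  1.512  0.934]
scene p0.95 [ 0.545 -0.391  1.472  0.917]
JAR green1 [ 0.5459 -0.3924  1.498   0.9152]
t16.7 pos [527.2  83.9 173.4] psi 0.050 F [ 0.1  0.7 -0.4] w 0.0937 q1 -0.04 q6 -1.67
[  18.72055315 -476.33021903  -73.4382    ]
```

Emit:
send_rows(
  deltas="2 -40 10 -0.15 0;2 -46 0 -0.15 0;2 -46 0 -0.15 0;2 -46 0 -0.15 0;2 -46 0 -0.15 0;2 -46 0 -0.15 0;2 -46 0 -0.15 0;2 -46 0 -0.15 0;2 -46 -5 -0.15 0;0 -40 -15 -0.15 0",
)

```text
time_s: 17.7
position: [0.5327, -0.3702, 0.1464]
tool_rot: [-2.083, -2.337, -0.107]
force: [0.5, -0.2, 0.4]
grip_width: 0.0943
```

```bash
python3 -c "
from h import *
p,_=st();print((np.array([.5459,-.3924,.05])-p)*1000)"
```

```text
t17.7 pos [ 532.7 -370.2  146.4] psi -1.456 F [ 0.5 -0.2  0.4] w 0.0943 q1 -0.78 q6 -0.91
[ 13.1924483  -22.15674315 -96.44852925]
```

Emit:
send_rows(
  deltas="10 -22 -20 -0.12 0;3 0 -25 -0.07 0;0 0 -25 0 0;0 0 -20 0 0;0 0 0 0 0",
)

```text
time_s: 18.2
position: [0.5366, -0.3953, 0.0394]
tool_rot: [-2.309, -2.095, -0.104]
force: [-0.0, 0.7, -0.7]
grip_width: 0.0939
```

```bash
python3 -c "
from h import *
p,_=st();print((np.array([.5459,-.3924,.012])-p)*1000)"
```

```text
t18.2 pos [ 536.6 -395.3   39.4] psi 1.474 F [-0.   0.7 -0.7] w 0.0939 q1 -0.80 q6 -0.73
[  9.29752562   2.92089864 -27.39140974]
```

Emit:
send_rows(
  deltas="9 3 -10 0.02 0;0 0 -10 0 0;0 0 -8 0 0;0 0 0 0 0",
)

```text
time_s: 18.6
position: [0.5462, -0.3908, 0.0086]
tool_rot: [-2.283, -2.119, -0.104]
force: [-0.1, 1.0, 0.4]
grip_width: 0.0944
```

```bash
python3 -c "
from h import *
p,_=st();print((np.array([.5459,-.3924,.012])-p)*1000)"
```

```text
t18.6 pos [ 546.2 -390.8    8.6] psi 1.496 F [-0.1  1.   0.4] w 0.0944 q1 -0.78 q6 -0.74
[-0.30805221 -1.61309792  3.37395839]
```

Emit:
send_rows(
  deltas="0 0 3 0 1;0 0 0 0 1;0 0 0 0 1;0 0 0 0 1;0 0 0 0 1;0 0 0 0 1;0 0 0 0 1;0 0 0 0 1;0 0 0 0 1;0 0 0 0 1",
  force=20,
)

```text
time_s: 19.6
position: [0.5482, -0.3928, 0.0158]
tool_rot: [-2.288, -2.124, -0.105]
force: [-0.3, 0.2, 1.0]
grip_width: 0.0461
```

Emit:
send_rows(
  deltas="0 0 30 0 1;0 0 45 0 1;0 0 45 -0.1 1;0 20 40 -0.15 1;-2 30 25 -0.15 1;-2 35 0 -0.15 1;-2 40 0 -0.15 1;-2 40 0 -0.15 1;-2 40 0 -0.15 1;-2 35 0 -0.15 1",
)

```text
time_s: 20.6
position: [0.5305, -0.1473, 0.2036]
tool_rot: [3.077, 0.529, 0.123]
force: [0.5, -0.8, -1.5]
grip_width: 0.0455
```

```bash
python3 -c "
from h import *
p,psi=st();print((w(LG,-.02,0,.12)-p)*1000)"
```

```text
t20.6 pos [ 530.5 -147.3  203.6] psi 0.341 F [ 0.5 -0.8 -1.5] w 0.0455 q1 -0.45 q6 0.77
[  4.84213409  56.20411038 -83.58805882]
```

Emit:
send_rows(
  deltas="2 30 0 -0.15 1;2 22 0 -0.12 1;0 5 -15 -0.02 1;0 0 -20 0 1;0 0 -20 0 1;0 0 -10 0 1;0 0 0 0 1",
)

```text
time_s: 21.3
position: [0.5314, -0.0801, 0.1364]
tool_rot: [3.113, 0.08, 0.116]
force: [1.0, -0.4, -1.9]
grip_width: 0.0456
```

```bash
python3 -c "
from h import *
p,psi=st();print((w(LG,-.02,0,.105)-p)*1000)
s=snap('scene','s8.png');a=s['pixels'][100:340,130:440];cv2.imwrite('pics/s8c.png',cv2.resize(a,None,fx=2.5,fy=2.5)[:,:,::-1])"
```

```text
t21.3 pos [531.4 -80.1 136.4] psi 0.051 F [ 1.  -0.4 -1.9] w 0.0456 q1 -0.31 q6 1.21
[  3.92111929 -11.05836712 -31.35763153]
```

View pics/s8c.png

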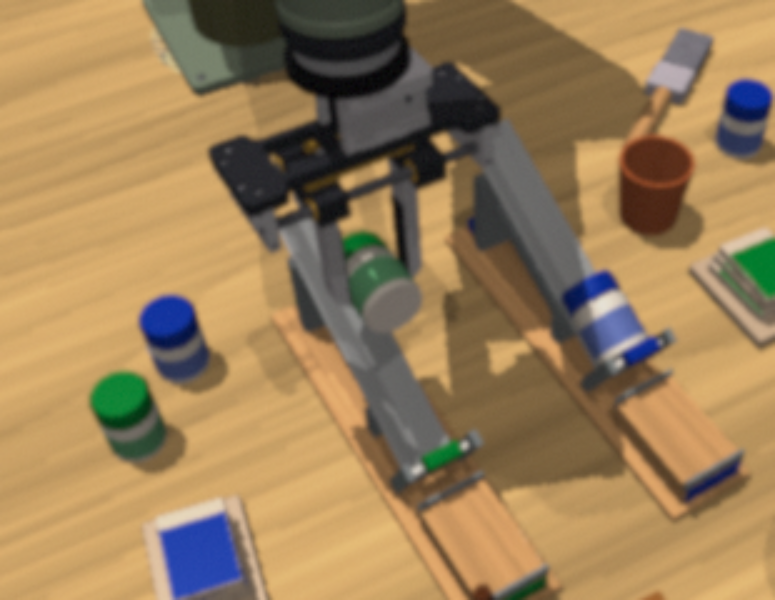

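Emit:
send_rows(
  deltas="2 -11 -5 0 1;0 0 -12 0 1;0 0 -8 0 1;0 0 0 0 1",
)

```text
time_s: 21.75
position: [0.5362, -0.0941, 0.113]
tool_rot: [3.11, 0.077, 0.125]
force: [0.5, -0.3, -1.2]
grip_width: 0.0455
```

```bash
python3 -c "
from h import *
p,psi=st();print(tolane(LG,p))"
```

```text
t21.8 pos [536.2 -94.1 113. ] psi 0.050 F [ 0.5 -0.3 -1.2] w 0.0455 q1 -0.33 q6 1.19
[-0.01926107 -0.00297667  0.11301394]
```

Emit:
send_rows(
  deltas="0 3 -8 0 1;0 0 -5 0 1;0 0 -5 0 1;0 0 -4 0 1",
)

```text
time_s: 22.15
position: [0.54, -0.0921, 0.0925]
tool_rot: [3.106, 0.077, 0.138]
force: [1.0, 1.1, 1.6]
grip_width: 0.0454
```

```bash
python3 -c "
from h import *
p,psi=st();print(tolane(LG,p))"
```

```text
t22.1 pos [540.  -92.1  92.5] psi 0.050 F [1.  1.1 1.6] w 0.0454 q1 -0.33 q6 1.19
[-0.01540816 -0.00122361  0.09249196]
```

Emit:
send_rows(
  deltas="0 0 0 0 0.2;0 0 2 0 0.2;0 0 2 0 0.2;0 0 2 0 0.2;0 0 10 0 0.2;0 0 30 0 0.2;0 0 40 0 0",
)

```text
time_s: 22.85
position: [0.5326, -0.0894, 0.1741]
tool_rot: [3.114, 0.078, 0.11]
force: [0.7, -0.3, -0.1]
grip_width: 0.0803
```

```bash
python3 -c "
from h import *
p,psi=st()
s=snap('scene','s9.png');a=s['pixels'][100:340,130:440];cv2.imwrite('pics/s9c.png',cv2.resize(a,None,fx=2.5,fy=2.5)[:,:,::-1])"
```

```text
t22.9 pos [532.6 -89.4 174.1] psi 0.050 F [ 0.7 -0.3 -0.1] w 0.0803 q1 -0.33 q6 1.19
```

View pics/s9c.png

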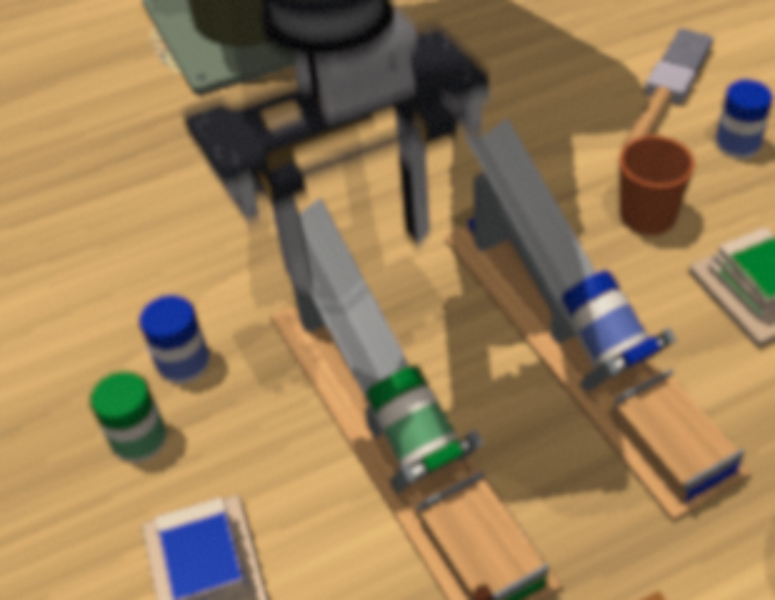

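```bash
python3 -c "
from jars import *
r=locate('green1',(.461,-.343));p,_=st();print((np.array([r[0],r[1],.1])-p)*1000)
locate('blue1',(.421,-.216))
locate('blue1',(.422,.348))
"
```

```text
top missed
scene missed
t23.1 pos [534.2 -89.9 174.9] psi 0.050 F [ 0.4  0.2 -0.6] w 0.0939 q1 -0.33 q6 1.19Traceback (most recent call last):
  File "<string>", line 3, in <module>
    r=locate('green1',(.461,-.343));p,_=st();print((np.array([r[0],r[1],.1])-p)*1000)
                                                              ~^^^
TypeError: 'NoneType' object is not subscriptable
```

```bash
python3 -c "
from jars import *
from det import cents
s=snap('top','t10.png');cents('top',['green1','green2','blue1'],s)
s=snap('scene','s10.png');cents('scene',['green1','blue1'],s)
print(proj(s,[.461,-.343,.03]))
"
```

```text
green1 top p0.64 [450. 281.  26.  28.] c [450.1 282.6] n 542 xyz@0 [ 0.481 -0.281]
green2 top p0.64 [450. 281.  26.  28.] c [450.1 282.6] n 542 xyz@0 [ 0.481 -0.281]
blue1 top p0.94 [273. 232.  22.  39.] c [272.5 228.9] n 772 xyz@0 [0.601 0.093]
blue1 top p0.93 [424. 310.  29.  26.] c [425.2 310.5] n 516 xyz@0 [ 0.424 -0.226]
blue1 top p0.61 [143. 314.  29.  24.] c [142.1 313.7] n 605 xyz@0 [0.424 0.366]
green1 scene p0.95 [293. 266.  34.  42.] c [293.7 265.5] n 875 xyz@0 [ 0.558 -0.073]
green1 scene p0.82 [182. 266.  30.  35.] c [180.5 265.5] n 767 xyz@0 [ 0.449 -0.276]
blue1 scene p0.93 [427. 149.  20.  34.] c [426.8 147. ] n 569 xyz@0 [0.394 0.384]
blue1 scene p0.84 [200. 237.  29.  34.] c [199.5 235.7] n 719 xyz@0 [ 0.394 -0.217]
blue1 scene p0.75 [374. 227.  36.  36.] c [371.3 226.4] n 773 xyz@0 [0.546 0.12 ]
[[145.08324393 274.76972209]]
```

View pics/t10.png

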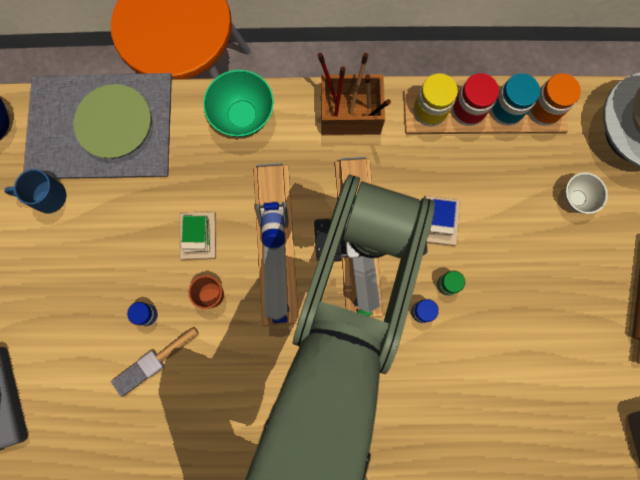

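```bash
python3 -c "
from jars import *
r=locate('green1',(.472,-.27));p,_=st();print((np.array([r[0],r[1],.1])-p)*1000)
locate('blue1',(.421,-.216))
locate('blue1',(.422,.348))
a=cv2.imread('pics/s10.png')[180:310,130:300];cv2.imwrite('pics/s10c.png',cv2.resize(a,None,fx=4,fy=4))
"
```

```text
top p0.67 [ 0.478 -0.275  0.     0.881]
scene p0.69 [ 0.476 -0.275  0.     0.889]
JAR green1 [ 0.478  -0.2745  0.      0.8837]
t23.6 pos [534.2 -89.9 174.3] psi 0.050 F [-0.5 -0.  -0.4] w 0.0940 q1 -0.33 q6 1.19
[ -56.13283083 -184.6311869   -74.26828557]
top p0.60 [ 0.422 -0.218  0.     0.952]
scene p0.58 [ 0.421 -0.219  0.     0.929]
JAR blue1 [ 0.4215 -0.2185  0.      0.9391]
top p0.70 [0.422 0.355 0.    0.957]
scene p0.58 [0.421 0.355 0.    0.918]
JAR blue1 [0.422  0.3554 0.     0.9316]
```

View pics/s10c.png

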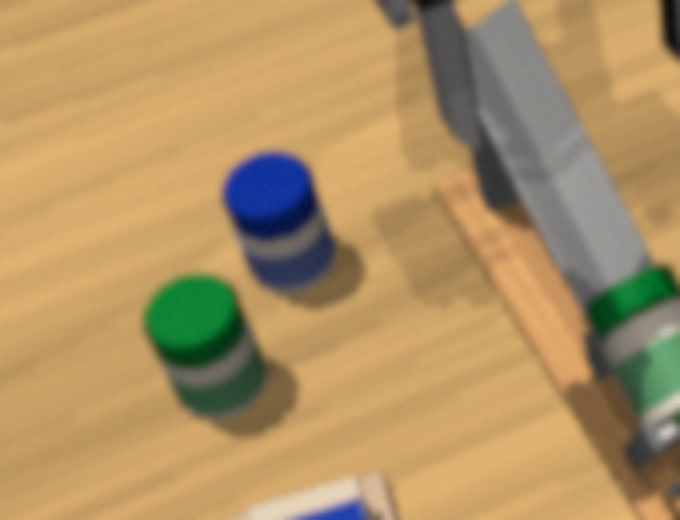

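Emit:
send_rows(
  deltas="-14 -45 5 0 0;-14 -45 0 0 0;-14 -45 0 0 0;-12 -42 0 0 0;-2 -6 -20 0 0;0 0 -25 0 0;0 0 -20 0 0;0 0 0 0 0",
)

```text
time_s: 24.85
position: [0.4771, -0.2809, 0.1159]
tool_rot: [3.106, 0.082, 0.127]
force: [-1.1, 0.5, -1.4]
grip_width: 0.094
```

```bash
python3 -c "
from h import *
p,_=st();print((np.array([.478,-.2745,.05])-p)*1000)"
```

```text
t24.9 pos [ 477.1 -280.9  115.9] psi 0.053 F [-1.1  0.5 -1.4] w 0.0940 q1 -0.71 q6 0.80
[  0.85155137   6.43958205 -65.89677367]
```

Emit:
send_rows(
  deltas="1 6 -20 0 0;0 0 -20 0 0;0 0 -15 0 0;0 0 -5 0 0;0 0 0 0 0",
)

```text
time_s: 25.35
position: [0.4816, -0.2766, 0.0594]
tool_rot: [3.101, 0.083, 0.136]
force: [0.2, -0.4, 0.3]
grip_width: 0.0942
```

```bash
python3 -c "
from h import *
p,_=st();print((np.array([.478,-.2745,.05])-p)*1000)"
```

```text
t25.4 pos [ 481.6 -276.6   59.4] psi 0.054 F [ 0.2 -0.4  0.3] w 0.0942 q1 -0.70 q6 0.80
[-3.60929054  2.11339776 -9.3793195 ]
```

Emit:
send_rows(
  deltas="-4 2 -8 0 0;0 0 -2 0 0.5;0 0 0 0 1;0 0 0 0 1;0 0 0 0 1;0 0 0 0 1;0 0 0 0 1;0 0 0 0 1;0 0 0 0 1;0 0 0 0 1",
  force=8,
)

```text
time_s: 26.35
position: [0.4801, -0.2765, 0.0531]
tool_rot: [3.096, 0.084, 0.145]
force: [0.1, 1.1, 0.1]
grip_width: 0.0457
```

```bash
python3 -c "
from h import *
p,_=st();print((np.array([.478,-.2745,.05])-p)*1000)"
```

```text
t26.4 pos [ 480.1 -276.5   53.1] psi 0.054 F [0.1 1.1 0.1] w 0.0457 q1 -0.70 q6 0.80
[-2.10870465  1.96062903 -3.13843224]
```

Emit:
send_rows(
  deltas="0 0 25 0 1;0 0 40 0 1;0 0 45 0 1;0 10 45 0 1;8 30 10 0 1;10 40 0 0 1;10 40 0 0 1;10 36 0 0 1;6 20 0 0 1;0 0 0 0 1",
)

```text
time_s: 27.35
position: [0.5208, -0.0925, 0.2222]
tool_rot: [3.101, 0.077, 0.14]
force: [-0.3, -0.1, -0.5]
grip_width: 0.0457
```

```bash
python3 -c "
from h import *
p,_=st();print((w(LG,-.03,0,.16)-p)*1000,tolane(LG,p))
s=snap('scene','s11.png');a=s['pixels'][100:340,130:440];cv2.imwrite('pics/s11c.png',cv2.resize(a,None,fx=2.5,fy=2.5)[:,:,::-1])"
```

```text
t27.4 pos [520.8 -92.5 222.2] psi 0.049 F [-0.3 -0.1 -0.5] w 0.0457 q1 -0.34 q6 1.18
[  4.57196427   0.86784507 -62.16459539] [-0.03461089 -0.00062904  0.2221646 ]
```

View pics/s11c.png

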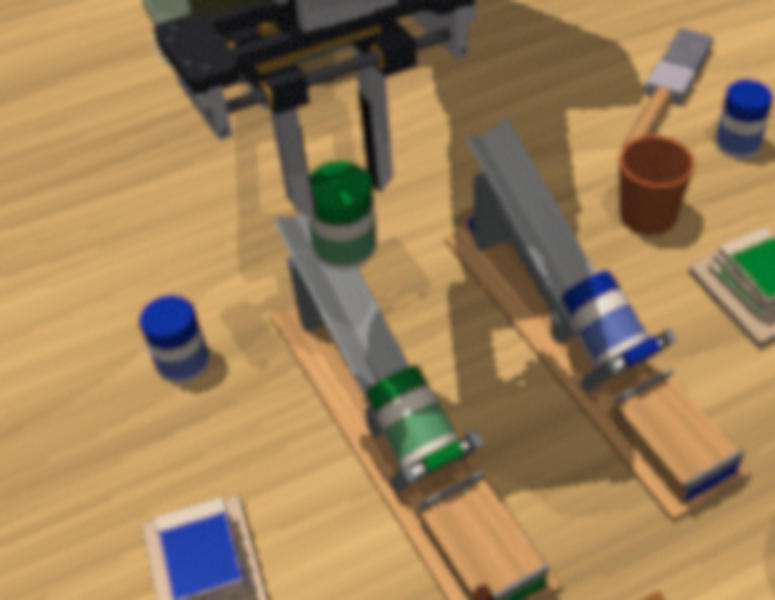

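Emit:
send_rows(
  deltas="0 1 -20 0 1;0 0 -25 0 1;0 0 -15 0 1;0 0 -5 0 1;0 0 0 0 1",
  force=5,
)

```text
time_s: 27.9
position: [0.5192, -0.098, 0.155]
tool_rot: [3.097, 0.069, 0.138]
force: [-0.2, 0.1, -1.1]
grip_width: 0.0458
```

```bash
python3 -c "
from h import *
p,_=st();print(tolane(LG,p))"
```

```text
t27.9 pos [519.2 -98.  155. ] psi 0.044 F [-0.2  0.1 -1.1] w 0.0458 q1 -0.35 q6 1.18
[-0.03643923 -0.00601564  0.15503879]
```

Emit:
send_rows(
  deltas="0 5.5 -4 0.008 1;0 0 -4 0 1;0 0 -4 0 1;0 0 0 0 1",
)

```text
time_s: 28.3
position: [0.522, -0.0938, 0.1457]
tool_rot: [3.095, 0.079, 0.149]
force: [-0.4, 0.4, -1.3]
grip_width: 0.0458
```

```bash
python3 -c "
from h import *
p,_=st();print(tolane(LG,p))"
```

```text
t28.3 pos [522.  -93.8 145.7] psi 0.051 F [-0.4  0.4 -1.3] w 0.0458 q1 -0.34 q6 1.18
[-0.0334518  -0.00200768  0.14570393]
```

Emit:
send_rows(
  deltas="-1 2 -4 0 1;-2 0 -4 0 1;-3 0 -3 0 1;-5 0 -2 0 1",
  force=4,
)

```text
time_s: 28.7
position: [0.516, -0.0924, 0.1368]
tool_rot: [3.09, 0.08, 0.169]
force: [1.6, 0.3, 3.4]
grip_width: 0.0459
```

```bash
python3 -c "
from h import *
p,_=st();print(tolane(LG,p))
s=snap('scene','s12.png');a=s['pixels'][100:340,130:440];cv2.imwrite('pics/s12c.png',cv2.resize(a,None,fx=2.5,fy=2.5)[:,:,::-1])"
```

```text
t28.7 pos [516.  -92.4 136.8] psi 0.052 F [1.6 0.3 3.4] w 0.0459 q1 -0.34 q6 1.18
[-0.03933833 -0.00030539  0.13680371]
```

View pics/s12c.png

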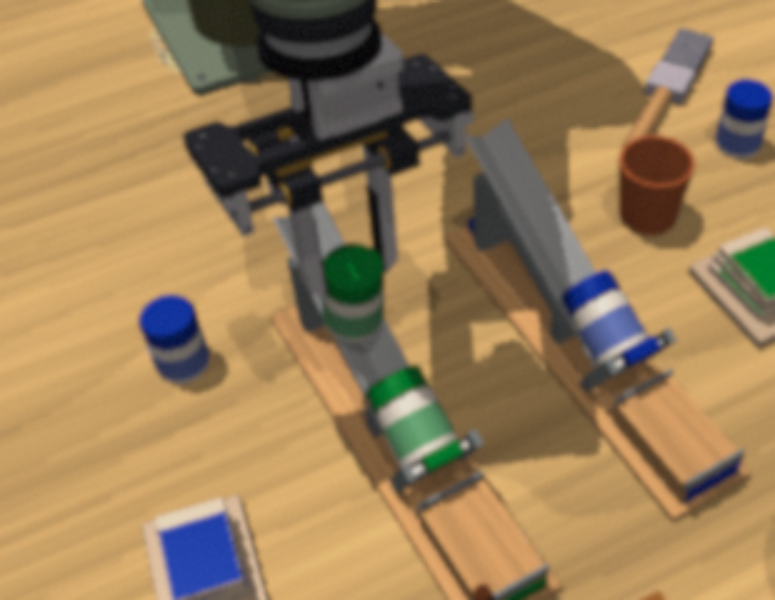

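Emit:
send_rows(
  deltas="-5 0 -1 0 1;-5 0 -1 0 1;-5 0 -2 0 1;-5 0 -3 0 1",
  force=3,
)

```text
time_s: 29.15
position: [0.4914, -0.0926, 0.1278]
tool_rot: [3.091, 0.08, 0.16]
force: [-0.3, -0.2, -0.9]
grip_width: 0.0406
```

```bash
python3 -c "
from h import *
p,_=st();print(tolane(LG,p))
s=snap('scene','s13.png');a=s['pixels'][150:290,200:380];cv2.imwrite('pics/s13c.png',cv2.resize(a,None,fx=4,fy=4)[:,:,::-1])"
```

```text
t29.1 pos [491.4 -92.6 127.8] psi 0.052 F [-0.3 -0.2 -0.9] w 0.0406 q1 -0.36 q6 1.16
[-0.06394573  0.00079243  0.12782092]
```

View pics/s13c.png

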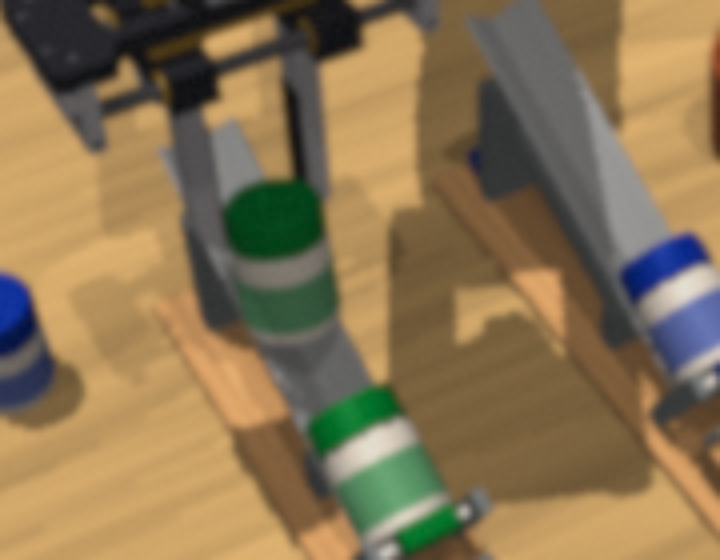

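```bash
cat > tilt.py <<'E'
from jars import *
def cylT(L,x,z,th):
    # centre lane x,z; tilt th (lid towards -x)
    a=np.array([-np.sin(th),0,np.cos(th)]);b=np.array([np.cos(th),0,np.sin(th)]);e=np.array([0,1.,0])
    P=np.vstack([np.array([x,0,z])+k*a+.023*(np.cos(ph)[:,None]*b+np.sin(ph)[:,None]*e) for k in(-.032,.032)])
    return np.array([w(L,*q) for q in P])
def tiltfit(L,cls,x0,z0,th0,cams=('scene',)):
    V=[]
    for c in cams:
        s=robot.snapshot(c); X=w(L,x0,0,z0); b=best(cls,s,c,X[:2],z=z0)
        if b is None: print('missed',c); continue
        V.append((s,b[1].astype(np.float32)))
    def cost(p):
        r=0
        for s,m in V:
            h=hullmask(s,cylT(L,p[0]/100,p[1]/100,p[2]*.3)); r+=1-np.minimum(h,m).sum()/np.maximum(h,m).sum()
        return r/len(V)
    bq=None
    for t in th0:
        p0=np.array([x0*100,z0*100,t/.3]); q=minimize(cost,p0,method='Nelder-Mead',options=dict(initial_simplex=np.vstack([p0,p0+np.eye(3)*.7])))
        if bq is None or q.fun<bq.fun: bq=q
    print('lane x z tilt iou',np.round([bq.x[0]/100,bq.x[1]/100,bq.x[2]*.3,1-bq.fun],4))
E
python3 -c "
from tilt import *
tiltfit(LG,'green1',-.045,.11,[0,.4,.8])
tiltfit(LG,'green1',-.045,.11,[0,.4,.8],('scene','top'))
"
```

```text
lane x z tilt iou [-0.0344  0.1179  0.1004  0.9636]
missed top
lane x z tilt iou [-0.0018  0.1167 -0.0945  0.9099]
```

Emit:
send_rows(
  deltas="20 0 0 0 0.4;5 0 0 0 1;0 0 0 0 1;0 0 0 0 1",
  force=12,
)

```text
time_s: 29.9
position: [0.5183, -0.0927, 0.1286]
tool_rot: [3.09, 0.081, 0.161]
force: [0.3, 0.5, -1.3]
grip_width: 0.0006
```

```bash
python3 -c "
from tilt import *
p,_=st();print(tolane(LG,p))
s=snap('scene','s14.png');a=s['pixels'][150:290,200:380];cv2.imwrite('pics/s14c.png',cv2.resize(a,None,fx=4,fy=4)[:,:,::-1])
tiltfit(LG,'green1',-.03,.12,[-.4,0,.4,.8])"
```

```text
t29.9 pos [518.3 -92.7 128.6] psi 0.053 F [ 0.3  0.5 -1.3] w 0.0006 q1 -0.34 q6 1.18
[-0.03707125 -0.00066232  0.12856815]
lane x z tilt iou [-0.0167  0.0884  0.9792  0.9325]
```

View pics/s14c.png

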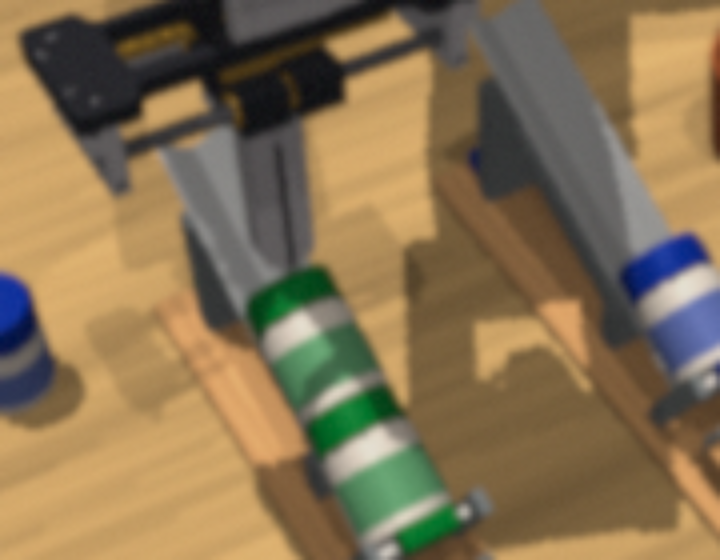

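Emit:
send_rows(
  deltas="-3 0 40 0 0;-5 -20 35 0 0;-25 -30 5 0 0;-30 -35 0 0 0;-25 -30 0 0 0;-10 -10 -20 0 0;0 0 -30 0 0;0 0 -30 0 0;0 0 0 0 0",
)

```text
time_s: 30.95
position: [0.413, -0.2227, 0.1321]
tool_rot: [3.082, 0.082, 0.165]
force: [0.2, 0.5, -0.5]
grip_width: 0.069
```

```bash
python3 -c "
from jars import *
p,_=st()
r=locate('blue1',(.421,-.216));print((np.array([r[0],r[1],.053])-p)*1000)"
```

```text
t30.9 pos [ 413.  -222.7  132.1] psi 0.053 F [ 0.2  0.5 -0.5] w 0.0690 q1 -0.70 q6 0.80
top missed
scene p0.95 [ 0.421 -0.219  0.     0.955]
JAR blue1 [ 0.421  -0.2188  0.      0.9551]
[  8.00024377   3.88282688 -79.14915983]
```

Emit:
send_rows(
  deltas="6 4 -20 0 0;0 0 -20 0 0;0 0 -15 0 0;0 0 -10 0 0;0 0 0 0 0",
)

```text
time_s: 31.65
position: [0.432, -0.2259, 0.0815]
tool_rot: [3.059, 0.089, 0.203]
force: [-0.7, -0.8, -0.8]
grip_width: 0.094
```

```bash
python3 -c "
from jars import *
p,_=st()
print((np.array([.421,-.2188,.052])-p)*1000)"
```

```text
t31.6 pos [ 432.  -225.9   81.5] psi 0.058 F [-0.7 -0.8 -0.8] w 0.0940 q1 -0.68 q6 0.81
[-10.97435037   7.12824389 -29.51966398]
```

```bash
python3 -c "
from jars import *
print(np.round(robot.get_obs()['q'],3))"
```

```text
[-0.681  0.066  1.993  0.037  0.934  0.813]
```

```bash
cat >> h.py <<'E'
def tl():
    from scipy.spatial.transform import Rotation as R
    o=robot.get_obs();M=R.from_rotvec(o['tool_rot']).as_matrix(); print('tool z',np.round(M[:,2],3),'tool x',np.round(M[:,0],3),'tool y',np.round(M[:,1],3)); return M
E
python3 -c "
from h import *
from scipy.spatial.transform import Rotation as R
tl()
for r in ([3.134,.043,.005],[3.132,.097,.013],[3.12,.087,.082],[2.567,1.786,.146],[-2.577,-1.791,-.118],[.079,-3.113,-.076],[3.106,.077,.138],[3.114,.078,.11],[3.101,.077,.14],[3.082,.082,.165],[3.059,.089,.203]): print(r,np.round(R.from_rotvec(r).as_matrix()[:,2],3))"
```

```text
tool z [ 0.134 -0.071 -0.988] tool x [0.99  0.063 0.13 ] tool y [ 0.053 -0.996  0.078]
[3.134, 0.043, 0.005] [ 0.003 -0.007 -1.   ]
[3.132, 0.097, 0.013] [ 0.009 -0.008 -1.   ]
[3.12, 0.087, 0.082] [ 0.053 -0.018 -0.998]
[2.567, 1.786, 0.146] [ 0.083  0.044 -0.996]
[-2.577, -1.791, -0.118] [ 0.061  0.044 -0.997]
[0.079, -3.113, -0.076] [-0.028  0.048 -0.998]
[3.106, 0.077, 0.138] [ 0.089 -0.029 -0.996]
[3.114, 0.078, 0.11] [ 0.071 -0.023 -0.997]
[3.101, 0.077, 0.14] [ 0.091 -0.034 -0.995]
[3.082, 0.082, 0.165] [ 0.108 -0.051 -0.993]
[3.059, 0.089, 0.203] [ 0.134 -0.07  -0.988]
```

Emit:
send_rows(
  deltas="-3 2 30 0.15 0;-3 2 0 0.15 0;-3 2 0 0.15 0;0 0 0 0.15 0;0 0 0 0.15 0;0 0 0 0.15 0;0 0 0 0.15 0;0 0 0 0.15 0;0 0 0 0.15 0;0 0 0 0.15 0",
)

```text
time_s: 32.65
position: [0.4314, -0.2259, 0.1288]
tool_rot: [-2.21, -2.197, -0.254]
force: [0.9, 0.5, -0.1]
grip_width: 0.0941
```

Emit:
send_rows(
  deltas="0 0 0 0.15 0;0 0 0 0.15 0;0 0 0 0.15 0;0 0 0 0.15 0;0 0 0 0.15 0;0 0 0 0.15 0;0 0 0 0.15 0;0 0 0 0.15 0;0 0 0 0.15 0;0 0 0 0.15 0",
)

```text
time_s: 33.65
position: [0.4408, -0.2345, 0.145]
tool_rot: [-0.115, -3.039, -0.166]
force: [0.1, -0.8, -0.4]
grip_width: 0.094
```

```bash
python3 -c "
from jars import *
p,_=st();tl()
print((np.array([.421,-.2188,.052])-p)*1000)"
```

```text
t33.6 pos [ 440.8 -234.5  145. ] psi -0.075 F [ 0.1 -0.8 -0.4] w 0.0940 q1 -0.68 q6 -2.19
tool z [-0.092  0.112 -0.989] tool x [-0.993  0.07   0.1  ] tool y [0.08  0.991 0.105]
[-19.75877407  15.66991749 -92.95281055]
```

Emit:
send_rows(
  deltas="-18 15 -15 0.1 0;-2 1 -20 0.03 0;0 0 -20 0 0;0 0 -15 0 0;0 0 0 0 0",
)

```text
time_s: 34.15
position: [0.427, -0.2217, 0.0816]
tool_rot: [0.1, -3.048, -0.138]
force: [-0.8, 0.3, 0.4]
grip_width: 0.0945
```

```bash
python3 -c "
from jars import *
p,_=st();tl()
print((np.array([.421,-.2188,.052])-p)*1000)"
```

```text
t34.1 pos [ 427.  -221.7   81.6] psi 0.066 F [-0.8  0.3  0.4] w 0.0945 q1 -0.67 q6 -2.31
tool z [-0.092  0.087 -0.992] tool x [-0.994 -0.069  0.086] tool y [-0.061  0.994  0.093]
[ -6.01780509   2.91716173 -29.62465019]
```

Emit:
send_rows(
  deltas="-6 3 -15 0 0;-2 1 -10 0 0;0 0 -6 0 0",
)

```text
time_s: 34.45
position: [0.423, -0.2206, 0.0548]
tool_rot: [0.101, -3.056, -0.128]
force: [-0.1, -0.6, 0.2]
grip_width: 0.0939
```

```bash
python3 -c "
from jars import *
p,_=st();tl()
print((np.array([.421,-.2188,.052])-p)*1000)"
```

```text
t34.5 pos [ 423.  -220.6   54.8] psi 0.066 F [-0.1 -0.6  0.2] w 0.0939 q1 -0.67 q6 -2.31
tool z [-0.084  0.081 -0.993] tool x [-0.995 -0.069  0.078] tool y [-0.062  0.994  0.086]
[-2.04599085  1.82038431 -2.76620015]
```

Emit:
send_rows(
  deltas="-2 2 -3 0 0.4;0 0 0 0 1;0 0 0 0 1;0 0 0 0 1;0 0 0 0 1;0 0 0 0 1;0 0 0 0 1;0 0 0 0 1;0 0 0 0 1",
  force=8,
)

```text
time_s: 35.35
position: [0.4231, -0.2201, 0.0539]
tool_rot: [0.101, -3.06, -0.124]
force: [0.7, -0.1, -0.2]
grip_width: 0.0459
```

```bash
python3 -c "
from jars import *
p,_=st();tl()
s=snap('scene','s15.png');a=s['pixels'][150:290,130:310];cv2.imwrite('pics/s15c.png',cv2.resize(a,None,fx=4,fy=4)[:,:,::-1])"
```

```text
t35.4 pos [ 423.1 -220.1   53.9] psi 0.066 F [ 0.7 -0.1 -0.2] w 0.0459 q1 -0.67 q6 -2.31
tool z [-0.08   0.078 -0.994] tool x [-0.995 -0.069  0.075] tool y [-0.063  0.995  0.083]
```

View pics/s15c.png

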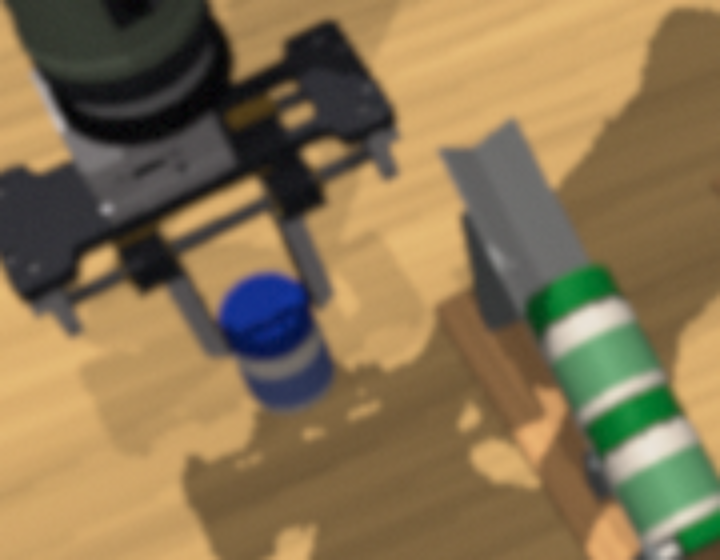

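Emit:
send_rows(
  deltas="0 0 25 0 1;0 0 40 0 1;0 0 45 0 1;0 0 45 0 1;8 30 30 0 1;10 40 10 0 1;12 45 0 0 1;12 45 0 0 1;12 45 0 0 1;12 45 0 0 1",
)

```text
time_s: 36.4
position: [0.4866, 0.0355, 0.2553]
tool_rot: [0.08, -3.061, -0.127]
force: [1.1, -0.5, -2.1]
grip_width: 0.0456
```

```bash
python3 -c "
from jars import *
p,_=st();tl()
print((w(LB,-.035,0,.16)-p)*1000)"
```

```text
t36.4 pos [486.6  35.5 255.3] psi 0.053 F [ 1.1 -0.5 -2.1] w 0.0456 q1 -0.15 q6 -1.78
tool z [-0.078  0.081 -0.994] tool x [-0.996 -0.055  0.074] tool y [-0.049  0.995  0.085]
[ 22.46986512  47.57274006 -95.27938012]
```

Emit:
send_rows(
  deltas="10 25 0 0 1;10 20 0 0 1;0 2 -20 0 1;0 0 -25 0 1;0 0 -20 0 1;0 0 -10 0 1;0 0 0 0 1",
)

```text
time_s: 37.1
position: [0.5061, 0.0923, 0.1767]
tool_rot: [0.099, -3.06, -0.128]
force: [-0.0, -0.5, -1.1]
grip_width: 0.0455
```

```bash
python3 -c "
from jars import *
p,_=st();tl();print(tolane(LB,p))
print((w(LB,-.035,0,.145)-p)*1000)
s=snap('scene','s16.png');a=s['pixels'][100:300,250:470];cv2.imwrite('pics/s16c.png',cv2.resize(a,None,fx=3,fy=3)[:,:,::-1])"
```

```text
t37.1 pos [506.1  92.3 176.7] psi 0.065 F [-0.  -0.5 -1.1] w 0.0455 q1 -0.04 q6 -1.69
tool z [-0.08   0.081 -0.994] tool x [-0.995 -0.068  0.074] tool y [-0.061  0.994  0.086]
[-0.03739102  0.00938521  0.17670339]
[  2.90332566  -9.23957393 -31.7033882 ]
```

View pics/s16c.png

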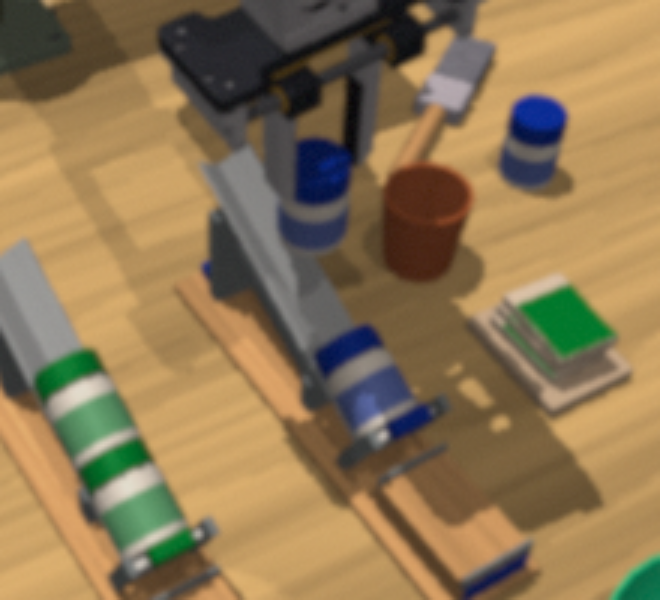

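Emit:
send_rows(
  deltas="3 -9 -8 -0.01 1;0 0 -10 0 1;0 0 -6 0 1;0 0 -4 0 1;0 0 0 0 1",
)

```text
time_s: 37.65
position: [0.5124, 0.0813, 0.1503]
tool_rot: [0.081, -3.068, -0.128]
force: [-0.2, 0.3, -0.8]
grip_width: 0.0458
```

```bash
python3 -c "
from jars import *
p,_=st();print(tolane(LB,p))"
```

```text
t37.6 pos [512.4  81.3 150.3] psi 0.052 F [-0.2  0.3 -0.8] w 0.0458 q1 -0.06 q6 -1.71
[-0.03175566 -0.00191034  0.15030543]
```

Emit:
send_rows(
  deltas="-1 1 -4 0 1;-1 0 -4 0 1;-2 0 -4 0 1;-4 0 -2 0 1;-5 0 -2 0 1",
  force=6,
)

```text
time_s: 38.15
position: [0.5066, 0.0809, 0.1394]
tool_rot: [0.082, -3.087, -0.123]
force: [2.4, -1.2, 5.4]
grip_width: 0.0459
```

```bash
python3 -c "
from tilt import *
p,_=st();print(tolane(LB,p))
s=snap('scene','s17.png');a=s['pixels'][100:300,250:470];cv2.imwrite('pics/s17c.png',cv2.resize(a,None,fx=3,fy=3)[:,:,::-1])
tiltfit(LB,'blue1',-.035,.12,[0,.3])"
```

```text
t38.1 pos [506.6  80.9 139.4] psi 0.053 F [ 2.4 -1.2  5.4] w 0.0459 q1 -0.06 q6 -1.71
[-0.03758127 -0.00208463  0.13941951]
lane x z tilt iou [-0.0352  0.1219  0.0182  0.8818]
```

View pics/s17c.png

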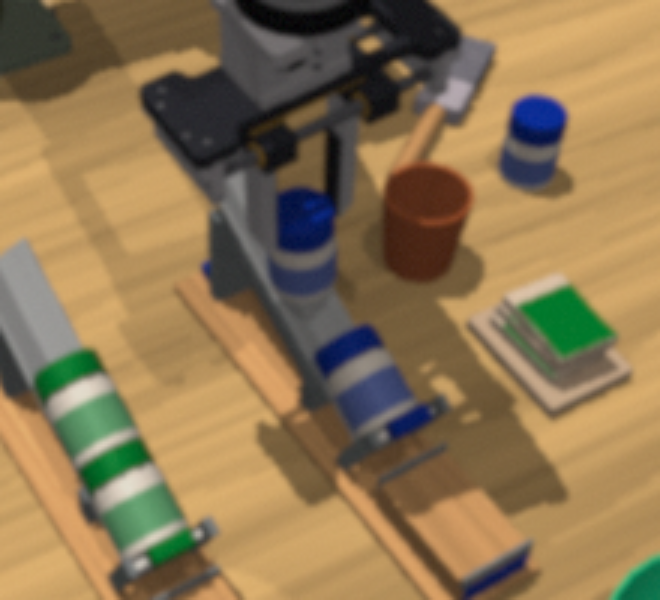

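Emit:
send_rows(
  deltas="-5 1 -1 0 1;-5 1 -1 0 1;-5 0 -2 0 1",
  force=5,
)

```text
time_s: 38.6
position: [0.4897, 0.0826, 0.1351]
tool_rot: [0.082, -3.085, -0.122]
force: [0.5, -0.1, -0.2]
grip_width: 0.0461
```

```bash
python3 -c "
from tilt import *
p,_=st();print(tolane(LB,p))
s=snap('scene','s18.png');a=s['pixels'][100:300,250:470];cv2.imwrite('pics/s18c.png',cv2.resize(a,None,fx=3,fy=3)[:,:,::-1])
tiltfit(LB,'blue1',-.04,.12,[0,.3])"
```

```text
t38.6 pos [489.7  82.6 135.1] psi 0.053 F [ 0.5 -0.1 -0.2] w 0.0461 q1 -0.06 q6 -1.71
[-0.05432276  0.00055663  0.13514027]
lane x z tilt iou [-0.0378  0.1249  0.624   0.9196]
```

View pics/s18c.png

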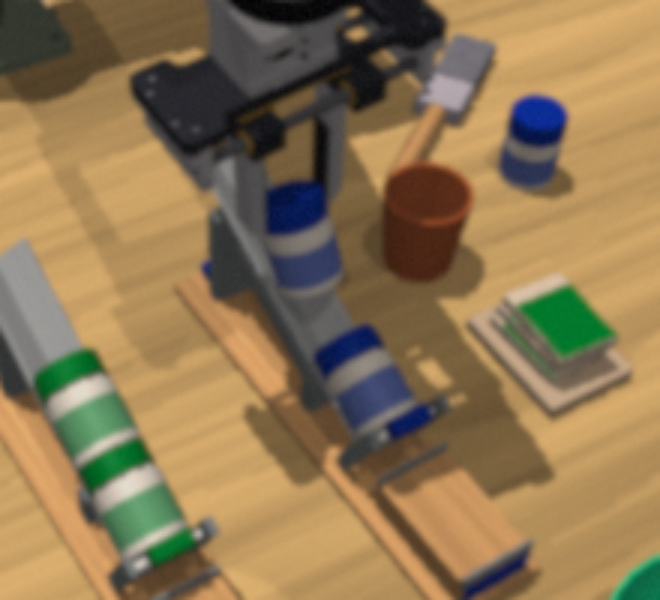

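Emit:
send_rows(
  deltas="-4 0 -3 0 1;-4 0 -4 0 1;-3 0 -4 0 1;-3 0 -4 0 1",
)

```text
time_s: 39.15
position: [0.4727, 0.0831, 0.1171]
tool_rot: [0.082, -3.08, -0.123]
force: [-0.2, -0.1, -1.1]
grip_width: 0.046
```

```bash
python3 -c "
from tilt import *
p,_=st();print(tolane(LB,p))
s=snap('scene','s19.png');a=s['pixels'][100:300,250:470];cv2.imwrite('pics/s19c.png',cv2.resize(a,None,fx=3,fy=3)[:,:,::-1])
tiltfit(LB,'blue1',-.04,.12,[.4,.8])"
```

```text
t39.1 pos [472.7  83.1 117.1] psi 0.053 F [-0.2 -0.1 -1.1] w 0.0460 q1 -0.06 q6 -1.71
[-0.07125737  0.00198634  0.11706176]
lane x z tilt iou [-0.0427  0.1159  0.9901  0.9173]
```

View pics/s19c.png

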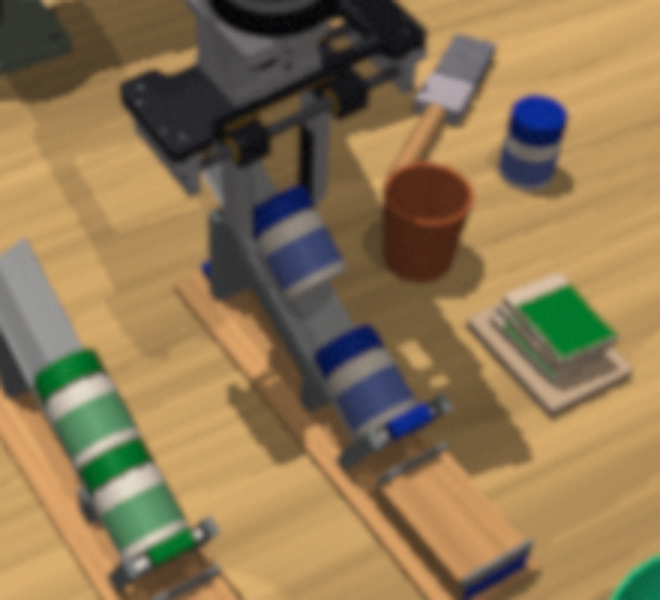

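Emit:
send_rows(
  deltas="0 0 0 0 0.2;0 0 0 0 0.2;0 0 0 0 0.2;0 0 0 0 0.2;0 0 15 0 0.1;0 0 40 0 0;0 10 40 0 0;0 20 30 0 0",
)

```text
time_s: 40.1
position: [0.4686, 0.113, 0.2414]
tool_rot: [0.076, -3.068, -0.125]
force: [-0.1, 0.4, 0.0]
grip_width: 0.0937
```

```bash
python3 -c "
from tilt import *
p,_=st();tl()
s=snap('scene','s20.png');a=s['pixels'][100:300,250:470];cv2.imwrite('pics/s20c.png',cv2.resize(a,None,fx=3,fy=3)[:,:,::-1])
r=locate('blue1',(.422,.355)); print((np.array([r[0],r[1],.06])-p)*1000)
"
```

```text
t40.1 pos [468.6 113.  241.4] psi 0.049 F [-0.1  0.4  0. ] w 0.0937 q1 -0.00 q6 -1.63
tool z [-0.072  0.08  -0.994] tool x [-0.996 -0.052  0.068] tool y [-0.046  0.995  0.083]
top p0.91 [0.423 0.356 0.    0.92 ]
scene p0.72 [0.422 0.354 0.    0.927]
JAR blue1 [0.4224 0.3553 0.     0.9212]
[ -46.16902306  242.30739945 -181.44022729]
```

View pics/s20c.png

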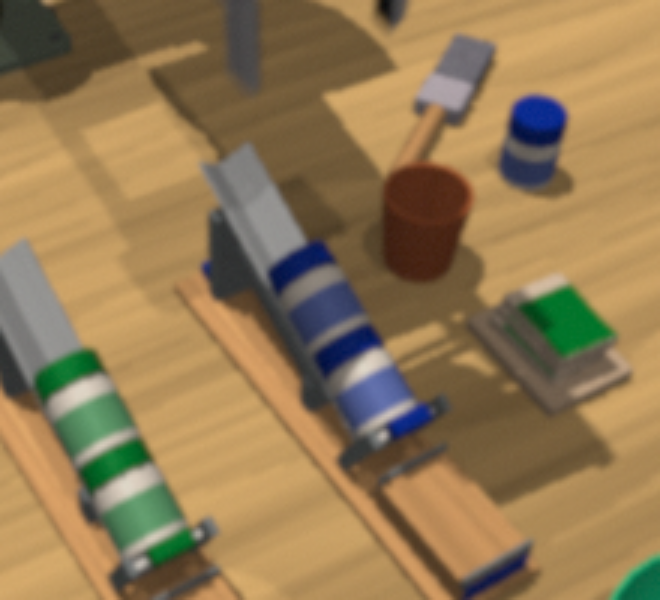

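Emit:
send_rows(
  deltas="-4 25 0 -0.15 0;-4 25 0 -0.15 0;-4 25 0 -0.15 0;-4 25 0 -0.15 0;-4 25 0 -0.15 0;-4 25 0 -0.15 0;-4 25 0 -0.15 0;-4 25 0 -0.15 0;-4 20 0 -0.15 0;-4 15 0 -0.15 0",
)

```text
time_s: 41.35
position: [0.4147, 0.344, 0.2122]
tool_rot: [-2.067, -2.318, -0.146]
force: [0.3, -0.2, 0.4]
grip_width: 0.0945
```

Emit:
send_rows(
  deltas="-4 5 0 -0.15 0;-4 5 0 -0.15 0;0 0 0 -0.15 0;0 0 0 -0.15 0;0 0 0 -0.15 0;0 0 0 -0.15 0;0 0 0 -0.15 0;0 0 0 -0.15 0;0 0 0 -0.15 0;0 0 0 -0.15 0",
)

```text
time_s: 42.35
position: [0.3931, 0.3415, 0.1835]
tool_rot: [3.094, 0.288, 0.074]
force: [0.1, 1.0, 0.7]
grip_width: 0.0942
```

```bash
python3 -c "
from jars import *
p,_=st();tl()
print((np.array([.4224,.3553,.06])-p)*1000)"
```

```text
t42.4 pos [393.1 341.5 183.5] psi 0.186 F [0.1 1.  0.7] w 0.0942 q1 0.58 q6 1.98
tool z [ 0.051 -0.029 -0.998] tool x [0.982 0.185 0.045] tool y [ 0.184 -0.982  0.038]
[  29.25928615   13.80337214 -123.49209174]
```

Lean now small. Approach.

Emit:
send_rows(
  deltas="28 13 -20 -0.1 0;3 1 -25 -0.03 0;0 0 -25 0 0;0 0 -20 0 0;0 0 0 0 0",
)

```text
time_s: 42.85
position: [0.4198, 0.3484, 0.0793]
tool_rot: [3.093, 0.069, 0.045]
force: [0.6, -1.0, -1.1]
grip_width: 0.0942
```

```bash
python3 -c "
from jars import *
p,_=st();tl()
print((np.array([.4224,.3553,.053])-p)*1000)"
```

```text
t42.9 pos [419.8 348.4  79.3] psi 0.045 F [ 0.6 -1.  -1.1] w 0.0942 q1 0.57 q6 2.12
tool z [ 0.03  -0.047 -0.998] tool x [0.999 0.045 0.028] tool y [ 0.044 -0.998  0.048]
[  2.59513481   6.93269395 -26.31852566]
```

Emit:
send_rows(
  deltas="2 7 -14 0 0;1 1 -9 0 0;0 0 -4 0 0",
)

```text
time_s: 43.15
position: [0.4216, 0.3539, 0.0493]
tool_rot: [3.089, 0.067, 0.038]
force: [0.5, -0.3, -0.3]
grip_width: 0.0938
```

```bash
python3 -c "
from jars import *
p,_=st();tl()
print((np.array([.4224,.3553,.053])-p)*1000)"
```

```text
t43.1 pos [421.6 353.9  49.3] psi 0.044 F [ 0.5 -0.3 -0.3] w 0.0938 q1 0.58 q6 2.13
tool z [ 0.026 -0.051 -0.998] tool x [0.999 0.044 0.024] tool y [ 0.043 -0.998  0.052]
[0.76961242 1.3850691  3.65513761]
```

Emit:
send_rows(
  deltas="0 1 3 0 0.4;0 0 0 0 1;0 0 0 0 1;0 0 0 0 1;0 0 0 0 1;0 0 0 0 1;0 0 0 0 1;0 0 0 0 1;0 0 0 0 1",
  force=8,
)

```text
time_s: 44.05
position: [0.4231, 0.3554, 0.0556]
tool_rot: [3.091, 0.067, 0.044]
force: [-0.2, -0.7, -0.4]
grip_width: 0.0457
```

Emit:
send_rows(
  deltas="0 0 25 0 1;0 0 40 0 1;0 0 45 0 1;0 0 45 0 1;2 -10 40 0 1;2 -30 10 0 1;3 -40 0 0 1;4 -45 0 0 1;4 -45 0 0 1;4 -45 0 0 1",
)

```text
time_s: 45.05
position: [0.4375, 0.1357, 0.2669]
tool_rot: [3.088, 0.085, 0.042]
force: [0.7, -0.9, -0.5]
grip_width: 0.0459
```

```bash
python3 -c "
from jars import *
p,_=st();tl()
print((w(LB,-.075,0,.18)-p)*1000)"
```

```text
t45.0 pos [437.5 135.7 266.9] psi 0.055 F [ 0.7 -0.9 -0.5] w 0.0459 q1 0.15 q6 1.67
tool z [ 0.029 -0.051 -0.998] tool x [0.998 0.056 0.026] tool y [ 0.055 -0.997  0.053]
[ 31.66312271 -54.84240681 -86.87219901]
```

Emit:
send_rows(
  deltas="10 -30 0 0 1;10 -20 -10 0 1;6 -4 -25 0 1;0 0 -25 0 1;0 0 -15 0 1;0 0 0 0 1",
)

```text
time_s: 45.65
position: [0.4637, 0.0725, 0.1904]
tool_rot: [3.086, 0.068, 0.047]
force: [-0.6, -0.3, -1.5]
grip_width: 0.0457
```

```bash
python3 -c "
from jars import *
p,_=st();tl();print(tolane(LB,p))
print((w(LB,-.08,0,.175)-p)*1000)
s=snap('scene','s21.png');a=s['pixels'][100:300,250:470];cv2.imwrite('pics/s21c.png',cv2.resize(a,None,fx=3,fy=3)[:,:,::-1])"
```

```text
t45.6 pos [463.7  72.5 190.4] psi 0.044 F [-0.6 -0.3 -1.5] w 0.0457 q1 0.01 q6 1.55
tool z [ 0.031 -0.053 -0.998] tool x [0.999 0.045 0.029] tool y [ 0.043 -0.998  0.055]
[-0.08082211 -0.00807845  0.19043999]
[  0.37677881   8.11142625 -15.43999466]
```

View pics/s21c.png

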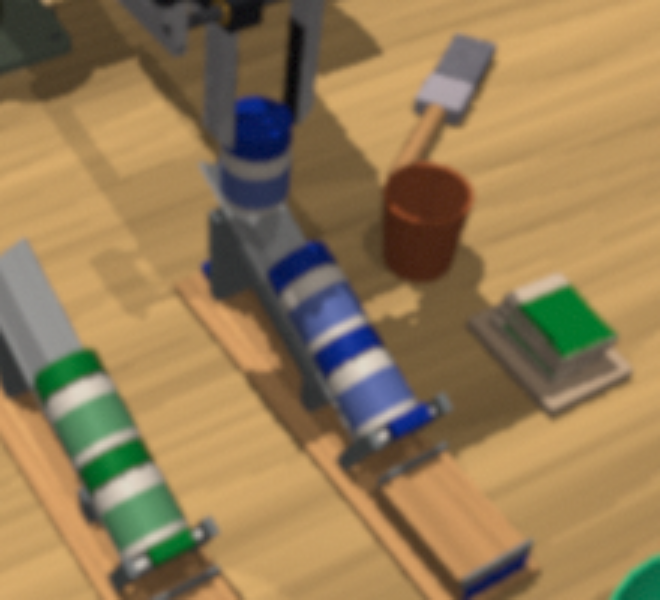

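Emit:
send_rows(
  deltas="0 8 -6 0.01 1;0 0 -8 0 1;0 0 -4 0 1;0 0 0 0 1",
)

```text
time_s: 46.1
position: [0.4664, 0.0822, 0.1752]
tool_rot: [3.086, 0.087, 0.058]
force: [-0.4, -0.1, -2.0]
grip_width: 0.0453
```

```bash
python3 -c "
from jars import *
p,_=st();print(tolane(LB,p))"
```

```text
t46.1 pos [466.4  82.2 175.2] psi 0.057 F [-0.4 -0.1 -2. ] w 0.0453 q1 0.03 q6 1.56
[-0.07767988  0.00142712  0.1751846 ]
```

Emit:
send_rows(
  deltas="-1 -1 -4 0 1;-1 0 -4 0 1;-2 0 -4 0 1;-4 0 -2 0 1;-5 0 -2 0 1",
  force=6,
)

```text
time_s: 46.6
position: [0.4553, 0.0808, 0.1604]
tool_rot: [3.085, 0.087, 0.068]
force: [0.6, -0.9, 0.6]
grip_width: 0.0457
```

```bash
python3 -c "
from tilt import *
p,_=st();print(tolane(LB,p))"
```

```text
t46.6 pos [455.3  80.8 160.4] psi 0.057 F [ 0.6 -0.9  0.6] w 0.0457 q1 0.03 q6 1.56
[-0.08880114  0.0006928   0.16038132]
```

Emit:
send_rows(
  deltas="-5 0 -2 0 1;-5 0 -2 0 1;-5 0 -2 0 1",
  force=5,
)

```text
time_s: 46.9
position: [0.4383, 0.0807, 0.1536]
tool_rot: [3.085, 0.087, 0.066]
force: [-0.1, -0.1, 0.4]
grip_width: 0.0459
```

```bash
python3 -c "
from tilt import *
p,_=st();print(tolane(LB,p))
s=snap('scene','s22.png');a=s['pixels'][100:300,250:470];cv2.imwrite('pics/s22c.png',cv2.resize(a,None,fx=3,fy=3)[:,:,::-1])
tiltfit(LB,'blue1',-.08,.14,[0,.3,.7])"
```

```text
t46.9 pos [438.3  80.7 153.6] psi 0.056 F [-0.1 -0.1  0.4] w 0.0459 q1 0.03 q6 1.56
[-0.10577819  0.0015285   0.15364259]
lane x z tilt iou [-0.0874  0.1384  0.7258  0.9288]
```

View pics/s22c.png

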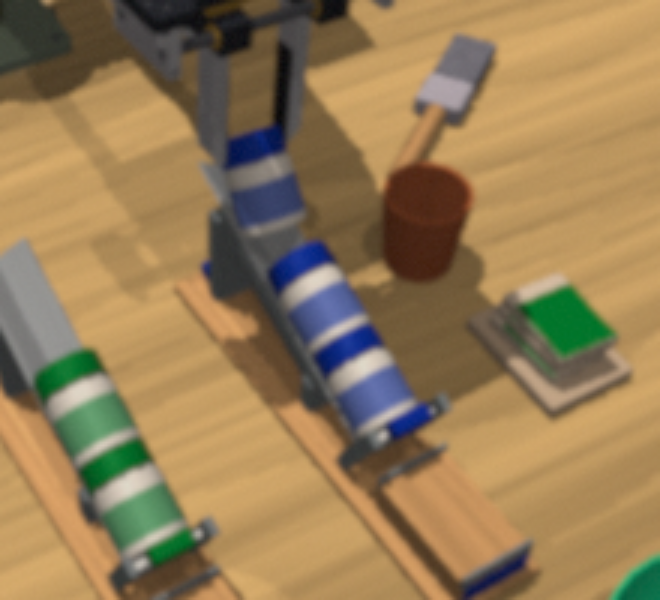

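Emit:
send_rows(
  deltas="-3 0 -4 0 1;-2 0 -4 0 1;-1 0 -4 0 1;0 0 -3 0 1",
)

```text
time_s: 47.45
position: [0.4327, 0.0806, 0.1381]
tool_rot: [3.085, 0.087, 0.068]
force: [0.6, -0.1, 0.7]
grip_width: 0.0458
```

```bash
python3 -c "
from tilt import *
p,_=st();print(tolane(LB,p))
tiltfit(LB,'blue1',-.08,.14,[.6,.9])"
```

```text
t47.5 pos [432.7  80.6 138.1] psi 0.056 F [ 0.6 -0.1  0.7] w 0.0458 q1 0.03 q6 1.57
[-0.11139553  0.00168072  0.13811398]
lane x z tilt iou [-0.086   0.1284  0.9672  0.9222]
```

Emit:
send_rows(
  deltas="0 0 0 0 0.2;0 0 0 0 0.2;0 0 0 0 0.2;0 0 0 0 0.2;0 0 15 0 0.2;0 0 40 0 0.2;0 0 40 0 0.2;0 0 30 0 0.2",
)

```text
time_s: 48.35
position: [0.4272, 0.0811, 0.2612]
tool_rot: [3.087, 0.088, 0.046]
force: [0.4, -0.5, -0.0]
grip_width: 0.0751
```

```bash
python3 -c "
from tilt import *
p,_=st();tl()
s=snap('scene','s23.png');a=s['pixels'][100:340,230:470];cv2.imwrite('pics/s23c.png',cv2.resize(a,None,fx=2.5,fy=2.5)[:,:,::-1])
t=snap('top','t23.png');a=t['pixels'][150:330,160:480];cv2.imwrite('pics/t23c.png',cv2.resize(a,None,fx=2.5,fy=2.5)[:,:,::-1])"
```

```text
t48.4 pos [427.2  81.1 261.2] psi 0.057 F [ 0.4 -0.5 -0. ] w 0.0751 q1 0.03 q6 1.55
tool z [ 0.031 -0.052 -0.998] tool x [0.998 0.057 0.028] tool y [ 0.056 -0.997  0.054]
```

View pics/s23c.png

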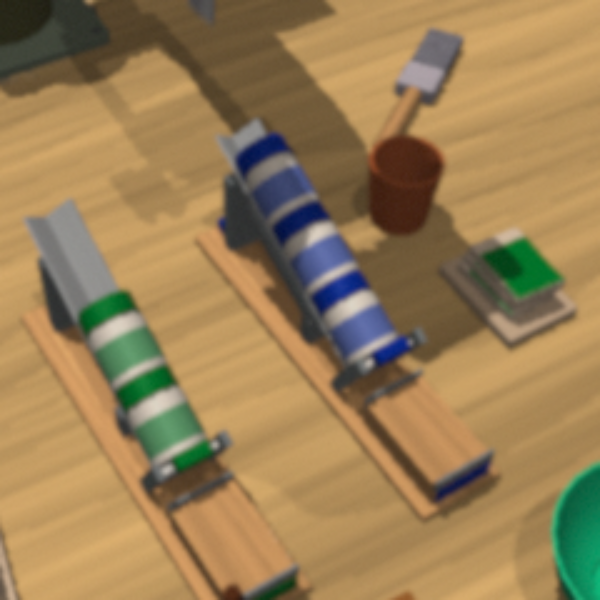

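View pics/t23c.png

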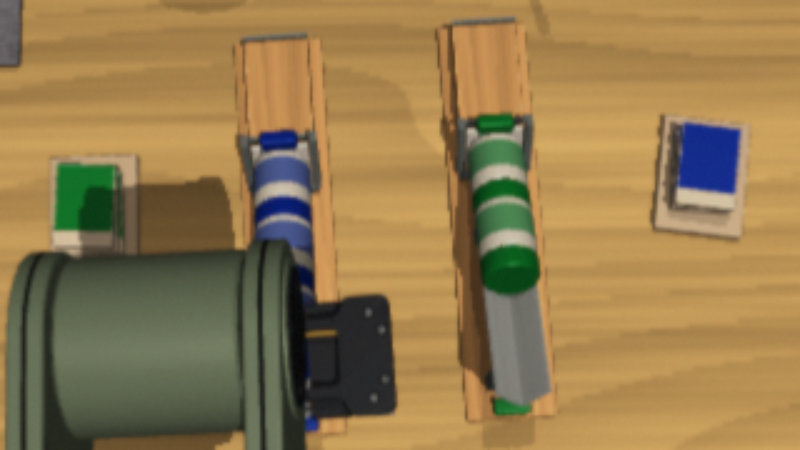

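```bash
python3 -c "
import cv2,numpy as np
t=cv2.imread('pics/t23.png');s=cv2.imread('pics/s23.png')
f=lambda a:cv2.resize(a,None,fx=8,fy=8,interpolation=cv2.INTER_CUBIC)
cv2.imwrite('pics/tg.png',f(t[205:265,173:223]));cv2.imwrite('pics/tb.png',f(t[190:250,415:465]))
cv2.imwrite('pics/sg.png',f(s[180:240,400:465]));cv2.imwrite('pics/sb.png',f(s[290:360,180:245]))
"
python3 -c "
import cv2,numpy as np
r=[cv2.imread('pics/%s.png'%n) for n in('tg','tb')]
cv2.imwrite('pics/tt.png',np.hstack(r))
r=[cv2.copyMakeBorder(cv2.imread('pics/%s.png'%n)[:480],0,0,0,0,0)for n in('sg','sb')]
cv2.imwrite('pics/ss.png',np.hstack(r)[:, :1040][:, ::1][:480,:])
a=cv2.imread('pics/sg.png');b=cv2.imread('pics/sb.png')
cv2.imwrite('pics/sg.png',a);print(a.shape,b.shape)
"
```

```text
(480, 520, 3) (560, 520, 3)
```

View pics/tt.png

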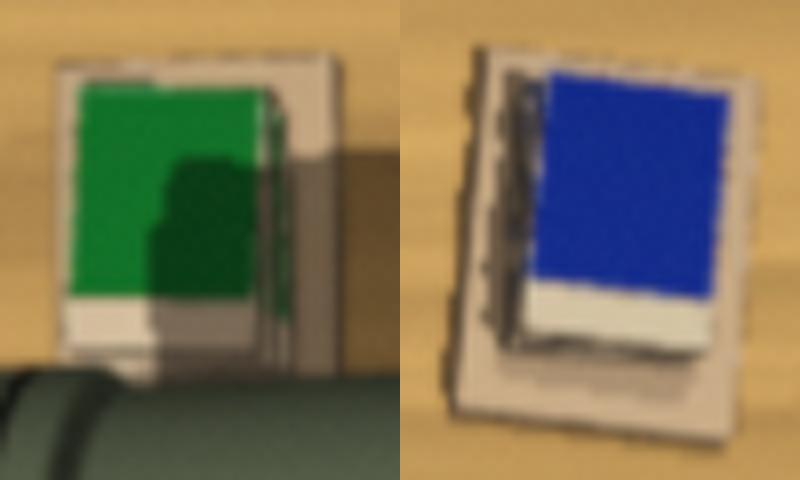

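View pics/sg.png

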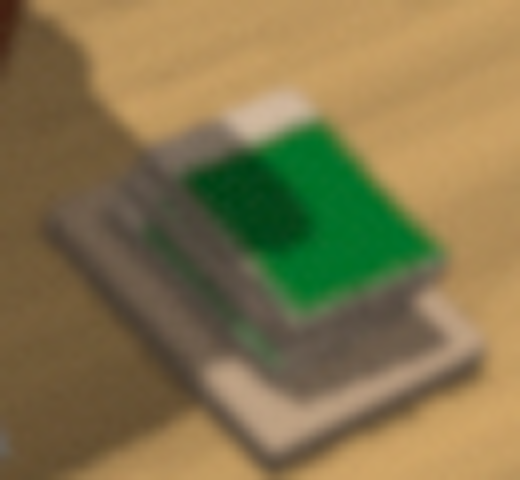

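View pics/sb.png

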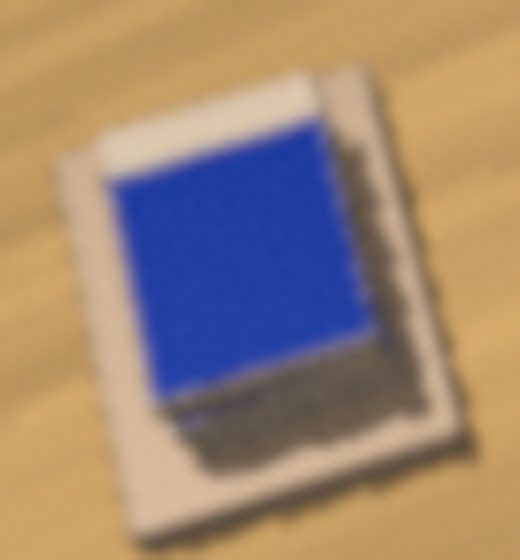

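```bash
cat > tile.py <<'E'
from h import *
def fittile(obs,z,x0):
    cams={n:robot.snapshot(n) for n in {o[0] for o in obs}}
    def res(p):
        c,s=np.cos(p[2]),np.sin(p[2]);r=[]
        for cam,(sx,sy),px in obs:
            a,b=sx*.035,sy*.025; r.append(proj(cams[cam],(p[0]+c*a-s*b,p[1]+s*a+c*b,z))[0]-px)
        return np.array(r).ravel()
    q=least_squares(res,x0); print(np.round(q.x,4),np.round(q.fun,1)); return q.x
E
python3 - <<'E'
from tile import *
g=lambda o,p:((p[0]+.5)/8-.5+o[0],(p[1]+.5)/8-.5+o[1])
T=(173,205);S=(400,180)
A=[('top',(1,1),g(T,(80,85))),('top',(1,-1),g(T,(258,90))),('top',(-1,-1),g(T,(250,352))),('top',(-1,1),g(T,(65,350)))]
B=[('scene',(-1,1),g(S,(303,90))),('scene',(-1,-1),g(S,(150,150))),('scene',(1,1),g(S,(442,255))),('scene',(1,-1),g(S,(295,305)))]
fittile(A,.042,[.59,.25,0]);fittile(B,.042,[.59,.25,0]);fittile(A+B,.042,[.59,.25,0])
T=(415,190);S=(180,290)
A=[('top',(1,1),g(T,(150,72))),('top',(1,-1),g(T,(330,95))),('top',(-1,-1),g(T,(310,350))),('top',(-1,1),g(T,(122,335)))]
B=[('scene',(-1,-1),g(S,(100,135))),('scene',(-1,1),g(S,(318,72))),('scene',(1,1),g(S,(378,325))),('scene',(1,-1),g(S,(158,398)))]
fittile(A,.042,[.61,-.26,0]);fittile(B,.042,[.61,-.26,0]);fittile(A+B,.042,[.61,-.26,0])
st();print(w(LB,.145),w(LG,.145))
E
```

```text
[ 0.5889  0.2541 -0.0234] [-0.8  0.   1.  -0.4  0.5  0.2 -0.6  0.2]
[ 0.5881  0.2538 -0.059 ] [-0.4 -1.  -0.6 -1.4  1.3  0.3 -0.3  1.8]
[ 0.5885  0.2539 -0.0385] [-0.4  0.   1.3 -0.   0.3  0.5 -0.8  0.2 -0.6 -0.9 -0.6 -1.   1.6  0.2
  0.3  1.9]
[ 0.6157 -0.2642 -0.1338] [-0.7 -0.1  0.5 -0.2  0.4  0.6 -0.1 -0.4]
[ 0.6147 -0.2632 -0.1406] [-0.2 -0.6 -0.2 -1.1  0.8  0.7 -0.4  0.8]
[ 0.6152 -0.2636 -0.1375] [-1.   0.1  0.3  0.1  0.   0.9 -0.5 -0.2 -0.4 -0.3 -0.4 -0.8  0.7  1.
 -0.4  1.1]
t48.9 pos [426.   80.9 257.6] psi 0.057 F [-0.5  0.4  0.2] w 0.0753 q1 0.03 q6 1.55
[0.68878074 0.09297098 0.        ] [ 0.700104  -0.0825634  0.       ]
```

Emit:
send_rows(
  deltas="33 33 0 -0.05 0;33 34 -20 -0.04 0;33 35 -20 0 0;33 35 -20 0 0;25 30 -20 0 0;5 6 -25 0 0;0 0 -25 0 0;0 0 -20 0 0;0 0 0 0 0",
  force=15,
)

```text
time_s: 49.75
position: [0.5851, 0.2556, 0.0949]
tool_rot: [3.082, -0.06, 0.021]
force: [-0.4, -0.8, 0.0]
grip_width: 0.0943
```

```bash
python3 -c "
from h import *
p,_=st();tl()
print((np.array([.5885,.254,.036])-p)*1000)"
```

```text
t49.8 pos [585.1 255.6  94.9] psi -0.039 F [-0.4 -0.8  0. ] w 0.0943 q1 0.31 q6 1.94
tool z [ 0.012 -0.059 -0.998] tool x [ 0.999 -0.038  0.015] tool y [-0.039 -0.997  0.059]
[  3.39594589  -1.62729662 -58.90024757]
```

Emit:
send_rows(
  deltas="2 -2 -20 0 0;0 0 -20 0 0;0 0 -10 0 0;0 0 0 0 0",
)

```text
time_s: 50.15
position: [0.5879, 0.2536, 0.0448]
tool_rot: [3.082, -0.06, 0.022]
force: [-1.0, 0.1, 0.6]
grip_width: 0.0937
```

```bash
python3 -c "
from h import *
p,_=st();tl()
print((np.array([.5885,.254,.036])-p)*1000)"
```

```text
t50.1 pos [587.9 253.6  44.8] psi -0.039 F [-1.   0.1  0.6] w 0.0937 q1 0.30 q6 1.94
tool z [ 0.013 -0.059 -0.998] tool x [ 0.999 -0.039  0.015] tool y [-0.039 -0.997  0.059]
[ 0.56959783  0.43432192 -8.79452218]
```

Emit:
send_rows(
  deltas="0 0 -7 0 0;0 0 -2 0 0.4;0 0 0 0 0.4;0 0 0 0 0.4;0 0 0 0 0.4;0 0 0 0 0.4",
)

```text
time_s: 50.75
position: [0.5914, 0.2545, 0.0404]
tool_rot: [3.084, -0.061, 0.034]
force: [-0.7, -0.2, -0.2]
grip_width: 0.0578
```

```bash
python3 -c "
from h import *
p,_=st()
print((np.array([.5885,.254,.036])-p)*1000)
s=snap('scene','s24.png');cv2.imwrite('pics/s24c.png',cv2.resize(s['pixels'][150:260,370:490],None,fx=5,fy=5)[:,:,::-1])"
```

```text
t50.8 pos [591.4 254.5  40.4] psi -0.039 F [-0.7 -0.2 -0.2] w 0.0578 q1 0.30 q6 1.94
[-2.88473582 -0.53847903 -4.35515681]
```

View pics/s24c.png

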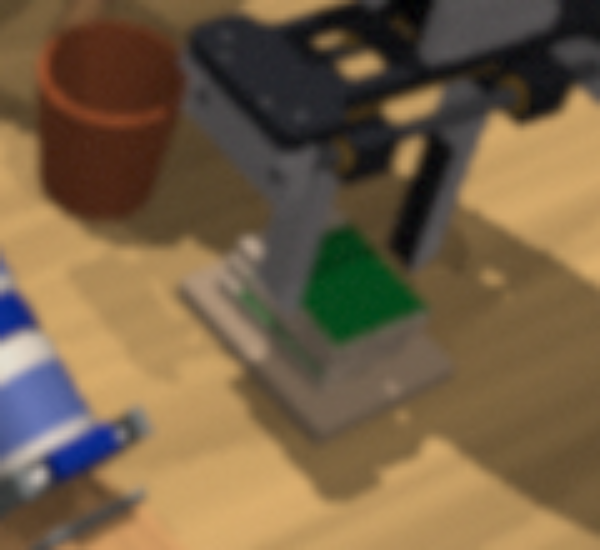

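Emit:
send_rows(
  deltas="-3 0 -5 0 0.45;0 0 -0.5 0 1;0 0 -0.5 0 1;0 0 -0.5 0 1;0 0 0 0 1;0 0 0 0 1",
)

```text
time_s: 51.4
position: [0.589, 0.2545, 0.0351]
tool_rot: [3.084, -0.06, 0.037]
force: [-1.2, -0.5, 2.3]
grip_width: 0.0497
```

```bash
python3 -c "
from h import *
p,_=st()
print((np.array([.5885,.254,.036])-p)*1000)"
```

```text
t51.4 pos [589.  254.5  35.1] psi -0.039 F [-1.2 -0.5  2.3] w 0.0497 q1 0.31 q6 1.95
[-0.47167604 -0.48055977  0.94160498]
```

Emit:
send_rows(
  deltas="0 0 15 0 1;0 0 35 0 1;0 0 45 0 1;5 -15 45 0 1;12 -40 25 0.03 1;14 -45 0 0.03 1;14 -45 0 0.03 1;14 -45 0 0 1;14 -45 0 0 1;14 -45 0 0 1",
  force=20,
)

```text
time_s: 52.4
position: [0.6736, -0.0277, 0.2137]
tool_rot: [3.084, 0.106, 0.05]
force: [0.0, 0.1, -1.0]
grip_width: 0.0496
```

```bash
python3 -c "
from h import *
p,_=st();tl()
print((w(LG,.145,0,.09)-p)*1000)
s=snap('scene','s25.png');cv2.imwrite('pics/s25c.png',cv2.resize(s['pixels'][130:350,230:470],None,fx=3,fy=2.7)[:,:,::-1])"
```

```text
t52.4 pos [673.6 -27.7 213.7] psi 0.069 F [ 0.   0.1 -1. ] w 0.0496 q1 -0.14 q6 1.36
tool z [ 0.034 -0.054 -0.998] tool x [0.997 0.07  0.03 ] tool y [ 0.068 -0.996  0.056]
[  26.4705097   -54.83158109 -123.69557112]
```

View pics/s25c.png

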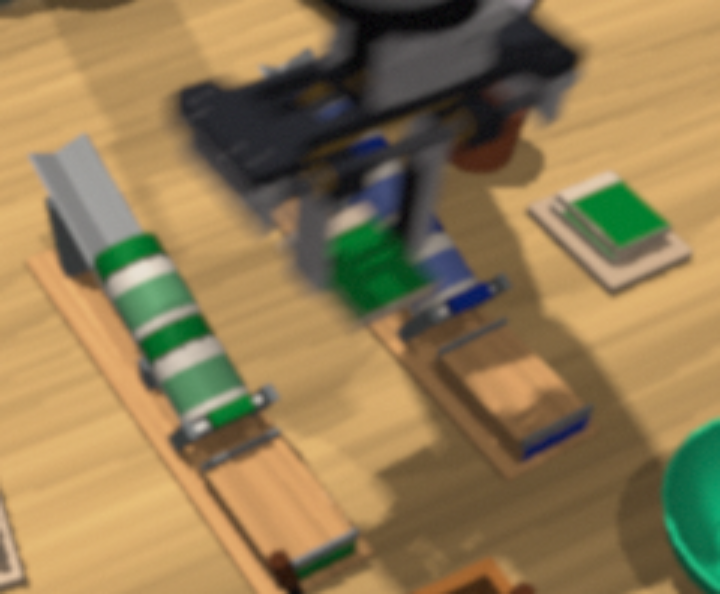

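Emit:
send_rows(
  deltas="14 -28 0 -0.015 1;12 -26 -15 0 1;0 0 -25 0 1;0 0 -25 0 1;0 0 -25 0 1;0 0 -15 0 1;0 0 0 0 1",
)

```text
time_s: 53.15
position: [0.7035, -0.0982, 0.111]
tool_rot: [3.077, 0.057, 0.062]
force: [1.1, 1.4, -0.8]
grip_width: 0.0496
```

```bash
python3 -c "
from h import *
p,_=st();tl()
print((w(LG,.145,0,.038)-p)*1000)
s=snap('scene','s26.png');cv2.imwrite('pics/s26c.png',cv2.resize(s['pixels'][200:370,230:410],None,fx=4,fy=3.5)[:,:,::-1])"
```

```text
t53.1 pos [703.5 -98.2 111. ] psi 0.037 F [ 1.1  1.4 -0.8] w 0.0496 q1 -0.24 q6 1.31
tool z [ 0.041 -0.062 -0.997] tool x [0.999 0.038 0.039] tool y [ 0.036 -0.997  0.064]
[ -3.36871561  15.65683557 -73.02221586]
```

View pics/s26c.png

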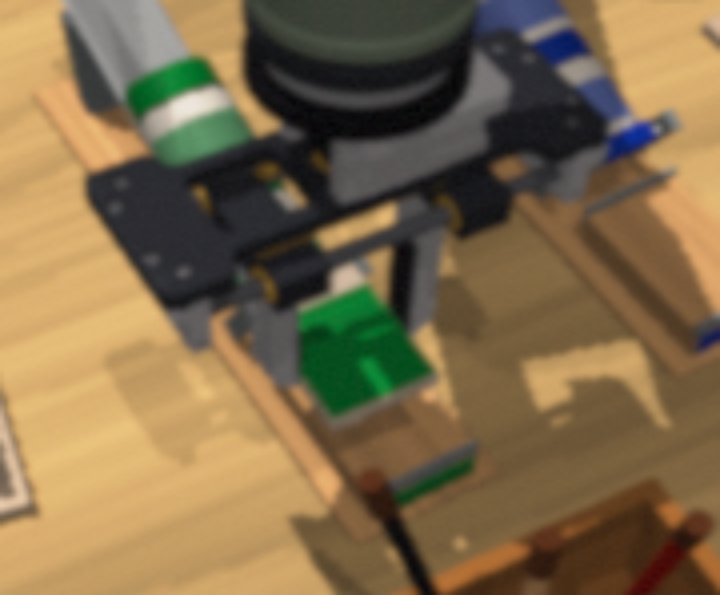

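Emit:
send_rows(
  deltas="-4 15 -15 0.015 1;0 1 -20 0 1;0 0 -15 0 1;0 0 -5 0 1;0 0 0 0 1",
)

```text
time_s: 53.7
position: [0.7065, -0.0821, 0.0655]
tool_rot: [3.072, 0.082, 0.089]
force: [0.2, 0.1, 0.3]
grip_width: 0.0497
```

```bash
python3 -c "
from h import *
p,_=st();tl()
print((w(LG,.145,0,.038)-p)*1000)"
```

```text
t53.7 pos [706.5 -82.1  65.5] psi 0.053 F [0.2 0.1 0.3] w 0.0497 q1 -0.21 q6 1.33
tool z [ 0.059 -0.065 -0.996] tool x [0.997 0.055 0.056] tool y [ 0.051 -0.996  0.068]
[ -6.39986182  -0.48755103 -27.53378906]
```

Emit:
send_rows(
  deltas="-7 0 -8 0 1;-1 0 -7 0 1;0 0 -4 0 1;0 0 0 0 1",
)

```text
time_s: 54.1
position: [0.6996, -0.0831, 0.0481]
tool_rot: [3.071, 0.081, 0.095]
force: [0.3, 0.5, -0.6]
grip_width: 0.0493
```

```bash
python3 -c "
from h import *
p,_=st();tl()
print((w(LG,.145,0,.038)-p)*1000)
s=snap('scene','s27.png');cv2.imwrite('pics/s27c.png',cv2.resize(s['pixels'][200:370,230:410],None,fx=4,fy=3.5)[:,:,::-1])"
```

```text
t54.1 pos [699.6 -83.1  48.1] psi 0.053 F [ 0.3  0.5 -0.6] w 0.0493 q1 -0.22 q6 1.33
tool z [ 0.064 -0.066 -0.996] tool x [0.997 0.055 0.06 ] tool y [ 0.05  -0.996  0.07 ]
[  0.48173138   0.48786967 -10.14226626]
```

View pics/s27c.png

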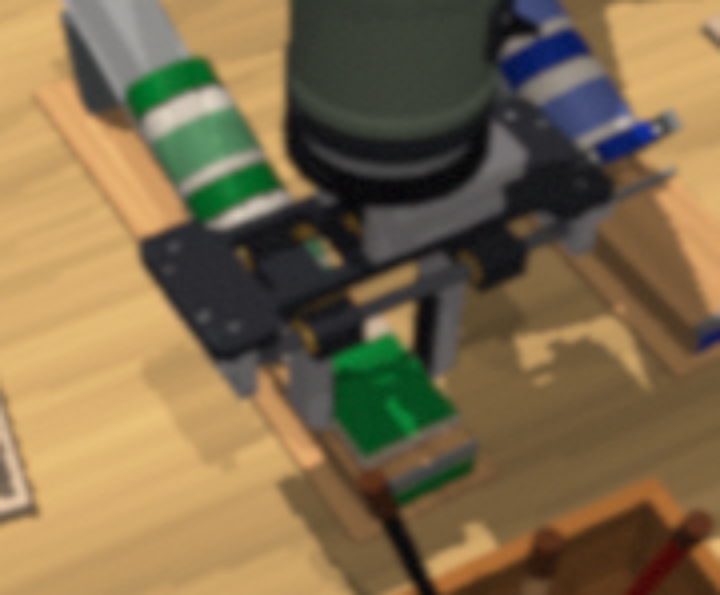

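Lower the last ~8 mm gently.

Emit:
send_rows(
  deltas="0 0 -3 0 1;-1 0 -3 0 1;0 0 -2 0 1;0 0 -2 0 1",
)

```text
time_s: 54.55
position: [0.7001, -0.0835, 0.0391]
tool_rot: [3.07, 0.08, 0.1]
force: [0.4, -0.4, 2.4]
grip_width: 0.0503
```

```bash
python3 -c "
from h import *
p,_=st();tl()
print((w(LG,.145,0,.038)-p)*1000)"
```

```text
t54.5 pos [700.1 -83.5  39.1] psi 0.052 F [ 0.4 -0.4  2.4] w 0.0503 q1 -0.22 q6 1.33
tool z [ 0.067 -0.067 -0.996] tool x [0.997 0.054 0.063] tool y [ 0.05  -0.996  0.071]
[ 0.02073757  0.89907244 -1.0667272 ]
```

Emit:
send_rows(
  deltas="0 0 0 0 0.3;0 0 0 0 0.3;0 0 1 0 0.3;0 0 10 0 0.3;0 0 30 0 0.2;0 0 45 0 0;0 0 45 0 0;-10 -30 10 0 0",
)

```text
time_s: 55.35
position: [0.6879, -0.1098, 0.1843]
tool_rot: [3.072, 0.088, 0.094]
force: [0.3, -1.8, 0.8]
grip_width: 0.0932
```

```bash
python3 -c "
from h import *
p,_=st();tl()
s=snap('scene','s28.png');cv2.imwrite('pics/s28c.png',cv2.resize(s['pixels'][200:370,180:410],None,fx=3.4,fy=3.4)[:,:,::-1])
t=snap('top','t28.png');cv2.imwrite('pics/t28c.png',cv2.resize(t['pixels'][150:280,160:480],None,fx=2.5,fy=2.5)[:,:,::-1])"
```

```text
t55.4 pos [ 687.9 -109.8  184.3] psi 0.057 F [ 0.3 -1.8  0.8] w 0.0932 q1 -0.26 q6 1.26
tool z [ 0.063 -0.065 -0.996] tool x [0.997 0.059 0.059] tool y [ 0.055 -0.996  0.068]
```

View pics/s28c.png

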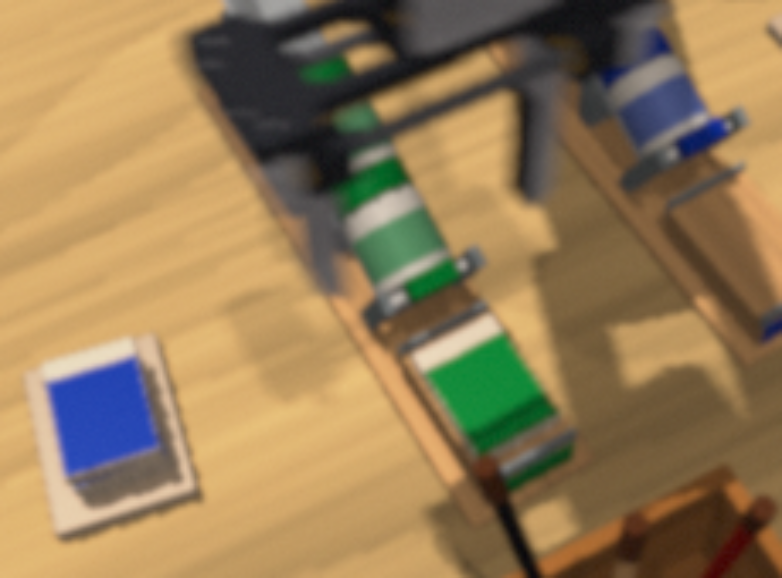

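View pics/t28c.png

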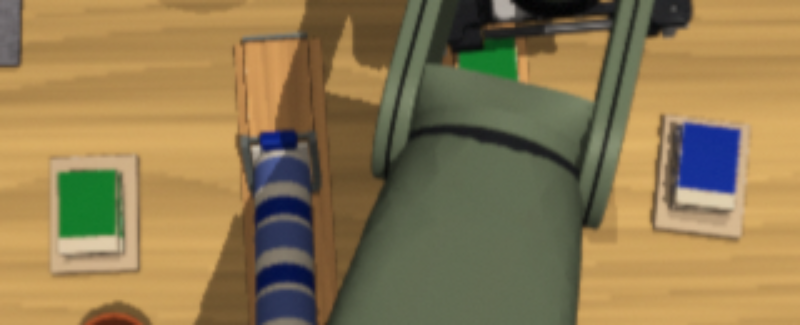

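Emit:
send_rows(
  deltas="-17 -38 0 -0.1 0;-18 -40 0 -0.09 0;-18 -38 -15 0 0;-15 -30 -20 0 0;-4 -8 -20 0 0;0 0 -20 0 0;0 0 0 0 0",
  force=15,
)

```text
time_s: 56.15
position: [0.6097, -0.2721, 0.1062]
tool_rot: [3.06, -0.228, 0.08]
force: [0.3, 0.4, 0.4]
grip_width: 0.094
```

```bash
python3 -c "
from h import *
p,_=st();tl()
print((np.array([.6155,-.2637,.036])-p)*1000)"
```

```text
t56.1 pos [ 609.7 -272.1  106.2] psi -0.148 F [0.3 0.4 0.4] w 0.0940 q1 -0.53 q6 1.21
tool z [ 0.047 -0.075 -0.996] tool x [ 0.988 -0.146  0.057] tool y [-0.149 -0.986  0.067]
[  5.82174686   8.42363051 -70.1988272 ]
```

Emit:
send_rows(
  deltas="4 8 -20 0.01 0;0 0 -20 0 0;0 0 -15 0 0;0 0 0 0 0",
)

```text
time_s: 56.55
position: [0.6158, -0.2627, 0.0523]
tool_rot: [3.062, -0.21, 0.085]
force: [0.8, 0.3, -0.5]
grip_width: 0.0941
```

```bash
python3 -c "
from h import *
p,_=st();tl()
print((np.array([.6155,-.2637,.036])-p)*1000)"
```

```text
t56.5 pos [ 615.8 -262.7   52.3] psi -0.137 F [ 0.8  0.3 -0.5] w 0.0941 q1 -0.51 q6 1.22
tool z [ 0.05  -0.075 -0.996] tool x [ 0.989 -0.134  0.06 ] tool y [-0.138 -0.988  0.068]
[ -0.28730889  -1.0245267  -16.31703899]
```

Emit:
send_rows(
  deltas="0 -1 -8 0 0.4;0 0 -3 0 0.4;0 0 -1 0 0.4;0 0 -1 0 0.4;0 0 -1 0 0.4;0 0 0 0 0.45",
)

```text
time_s: 57.15
position: [0.619, -0.2648, 0.0418]
tool_rot: [3.059, -0.209, 0.095]
force: [-0.4, -0.2, -0.4]
grip_width: 0.0525
```

```bash
python3 -c "
from h import *
p,_=st();tl()
print((np.array([.6155,-.2637,.036])-p)*1000)
s=snap('scene','s29.png');cv2.imwrite('pics/s29c.png',cv2.resize(s['pixels'][270:370,160:270],None,fx=5,fy=5)[:,:,::-1])"
```

```text
t57.1 pos [ 619.  -264.8   41.8] psi -0.137 F [-0.4 -0.2 -0.4] w 0.0525 q1 -0.51 q6 1.22
tool z [ 0.056 -0.078 -0.995] tool x [ 0.989 -0.134  0.067] tool y [-0.138 -0.988  0.07 ]
[-3.46844454  1.12084611 -5.80546648]
```

View pics/s29c.png

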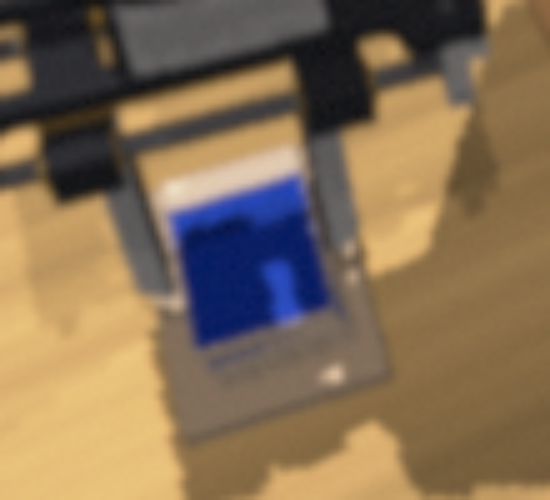

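Emit:
send_rows(
  deltas="-3 1 0 0 0.35;0 0 -5 0 0.35;0 0 -2 0 0.35",
)

```text
time_s: 57.5
position: [0.6163, -0.2641, 0.0354]
tool_rot: [3.058, -0.21, 0.097]
force: [0.1, 0.5, 0.2]
grip_width: 0.0609
```

```bash
python3 -c "
from h import *
p,_=st()
print((np.array([.6155,-.2637,.036])-p)*1000)"
```

```text
t57.5 pos [ 616.3 -264.1   35.4] psi -0.137 F [0.1 0.5 0.2] w 0.0609 q1 -0.51 q6 1.22
[-0.75078222  0.4462933   0.57019793]
```

Emit:
send_rows(
  deltas="0 0 0 0 1;0 0 -1 0 1;0 0 -0.5 0 1;0 0 -0.5 0 1;0 0 0 0 1",
)

```text
time_s: 58.0
position: [0.6159, -0.2642, 0.0342]
tool_rot: [3.058, -0.21, 0.096]
force: [-0.3, -0.0, 0.1]
grip_width: 0.05
```

Emit:
send_rows(
  deltas="0 0 15 0 1;0 0 35 0 1;0 0 45 0 1;4 20 45 0 1;8 40 25 0.1 1;10 45 0 0.09 1;10 45 0 0 1;10 45 0 0 1;10 45 0 0 1;8 45 0 0 1",
  force=20,
)

```text
time_s: 59.0
position: [0.6765, 0.0245, 0.2132]
tool_rot: [3.065, 0.074, 0.123]
force: [0.3, -0.6, -0.3]
grip_width: 0.0497
```

```bash
python3 -c "
from h import *
p,_=st();tl()
print((w(LB,.145,0,.09)-p)*1000)
s=snap('scene','s30.png');cv2.imwrite('pics/s30c.png',cv2.resize(s['pixels'][130:370,160:470],None,fx=2.5,fy=2.5)[:,:,::-1])"
```

```text
t59.0 pos [676.5  24.5 213.2] psi 0.048 F [ 0.3 -0.6 -0.3] w 0.0497 q1 -0.06 q6 1.48
tool z [ 0.082 -0.071 -0.994] tool x [0.996 0.051 0.078] tool y [ 0.045 -0.996  0.075]
[  12.29346878   68.51658866 -123.1832382 ]
```

View pics/s30c.png

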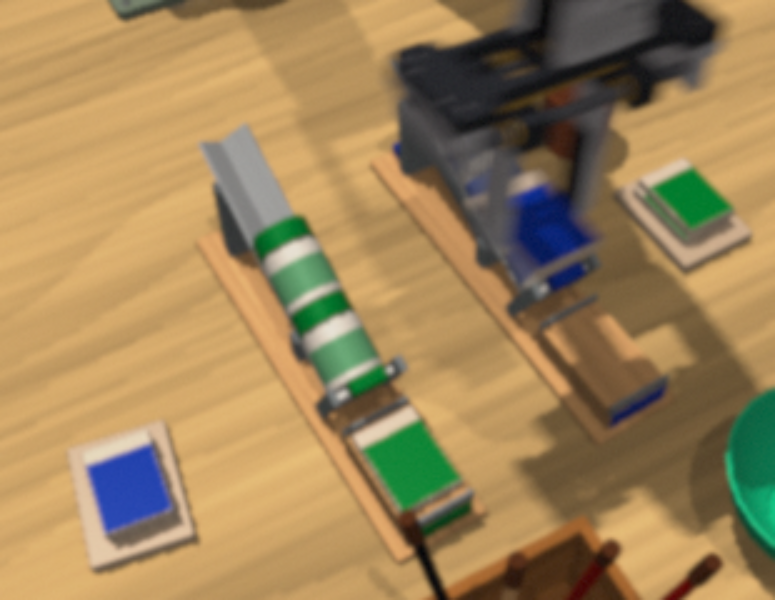

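Emit:
send_rows(
  deltas="6 30 0 0 1;5 28 -15 0 1;0 5 -25 0 1;0 0 -25 0 1;0 0 -25 0 1;0 0 -15 0 1;0 0 0 0 1",
)

```text
time_s: 59.75
position: [0.6906, 0.1048, 0.1112]
tool_rot: [3.073, 0.098, 0.142]
force: [-0.2, 0.1, -0.3]
grip_width: 0.0496
```

```bash
python3 -c "
from h import *
p,_=st();tl()
print((w(LB,.145,0,.038)-p)*1000)"
```

```text
t59.8 pos [690.6 104.8 111.2] psi 0.064 F [-0.2  0.1 -0.3] w 0.0496 q1 0.06 q6 1.59
tool z [ 0.094 -0.061 -0.994] tool x [0.994 0.066 0.09 ] tool y [ 0.06  -0.996  0.067]
[ -1.80970394 -11.83370285 -73.21318478]
```

Emit:
send_rows(
  deltas="-3 -12 -15 -0.01 1;-2 0 -20 0 1;-1 0 -15 0 1;0 0 -5 0 1;0 0 0 0 1",
)

```text
time_s: 60.25
position: [0.6894, 0.0914, 0.0615]
tool_rot: [3.072, 0.08, 0.159]
force: [-0.4, 0.0, -0.4]
grip_width: 0.0503
```

```bash
python3 -c "
from h import *
p,_=st();tl()
print((w(LB,.145,0,.038)-p)*1000)"
```

```text
t60.2 pos [689.4  91.4  61.5] psi 0.052 F [-0.4  0.  -0.4] w 0.0503 q1 0.04 q6 1.59
tool z [ 0.105 -0.062 -0.993] tool x [0.993 0.055 0.101] tool y [ 0.048 -0.997  0.067]
[ -0.60322069   1.60646508 -23.48441862]
```

Emit:
send_rows(
  deltas="-2 1 -8 0 1;-1 0 -6 0 1;0 0 -3 0 1;0 0 0 0 1",
)

```text
time_s: 60.65
position: [0.6885, 0.0929, 0.0464]
tool_rot: [3.071, 0.08, 0.167]
force: [0.7, -1.0, -0.7]
grip_width: 0.0499
```

```bash
python3 -c "
from h import *
p,_=st();tl()
print((w(LB,.145,0,.038)-p)*1000)
s=snap('scene','s31.png');cv2.imwrite('pics/s31c.png',cv2.resize(s['pixels'][160:330,310:490],None,fx=4,fy=3.5)[:,:,::-1])"
```

```text
t60.6 pos [688.5  92.9  46.4] psi 0.052 F [ 0.7 -1.  -0.7] w 0.0499 q1 0.04 q6 1.60
tool z [ 0.11  -0.062 -0.992] tool x [0.993 0.055 0.106] tool y [ 0.049 -0.997  0.067]
[ 0.25146781  0.11678818 -8.36596497]
```

View pics/s31c.png

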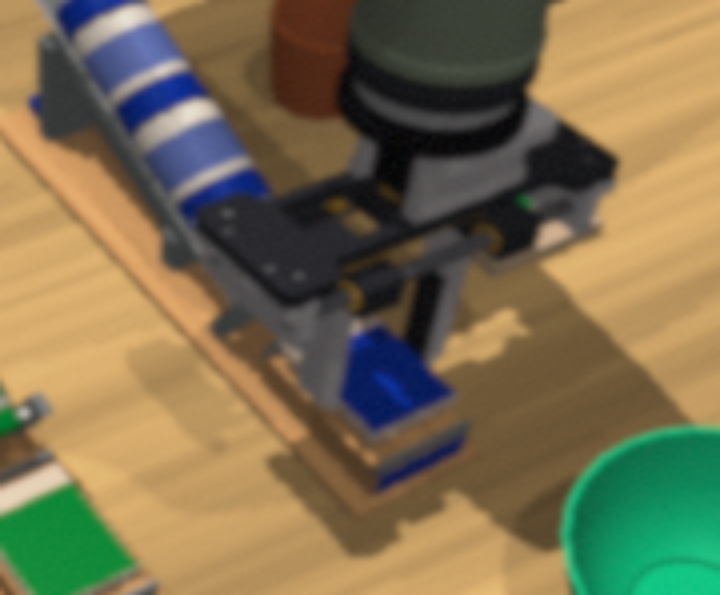

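Emit:
send_rows(
  deltas="0 0 -3 0 1;0 0 -3 0 1;0 0 -2 0 1;0 0 -2 0 1",
)

```text
time_s: 61.1
position: [0.69, 0.0929, 0.0376]
tool_rot: [3.071, 0.081, 0.172]
force: [-2.1, -1.1, 8.8]
grip_width: 0.0497
```

```bash
python3 -c "
from h import *
p,_=st()
print((w(LB,.145,0,.038)-p)*1000)"
```

```text
t61.1 pos [690.   92.9  37.6] psi 0.052 F [-2.1 -1.1  8.8] w 0.0497 q1 0.04 q6 1.60
[-1.20486684  0.0267711   0.40573906]
```

Emit:
send_rows(
  deltas="-1 0 1 0 0.3;0 0 0 0 0.3;0 0 1 0 0.3;0 0 10 0 0.3;0 0 30 0 0.2;0 0 45 0 0;0 0 45 0 0;-20 0 30 0 0;-40 0 10 0 0;-45 0 0 0 0",
)

```text
time_s: 62.1
position: [0.5844, 0.092, 0.2199]
tool_rot: [3.071, 0.078, 0.181]
force: [-1.0, 0.9, 0.7]
grip_width: 0.094
```

Emit:
send_rows(
  deltas="-30 30 0 0 0;-30 40 0 0 0;-20 45 0 0 0;-10 45 0 0 0;0 45 0 0 0;0 45 0 0 0;0 45 0 0 0;0 45 0 0 0",
)

```text
time_s: 62.9
position: [0.4867, 0.4384, 0.2331]
tool_rot: [3.074, 0.062, 0.207]
force: [1.5, -0.9, 0.1]
grip_width: 0.0942
```

```bash
python3 -c "
from h import *
p,_=st()
s=snap('scene','s32.png');cv2.imwrite('pics/s32c.png',cv2.resize(s['pixels'][130:370,160:470],None,fx=2.5,fy=2.5)[:,:,::-1])
t=snap('top','t32.png');cv2.imwrite('pics/t32c.png',cv2.resize(t['pixels'][140:340,160:480],None,fx=2.5,fy=2.5)[:,:,::-1])"
```

```text
t62.9 pos [486.7 438.4 233.1] psi 0.040 F [ 1.5 -0.9  0.1] w 0.0942 q1 0.67 q6 2.22
```

View pics/s32c.png

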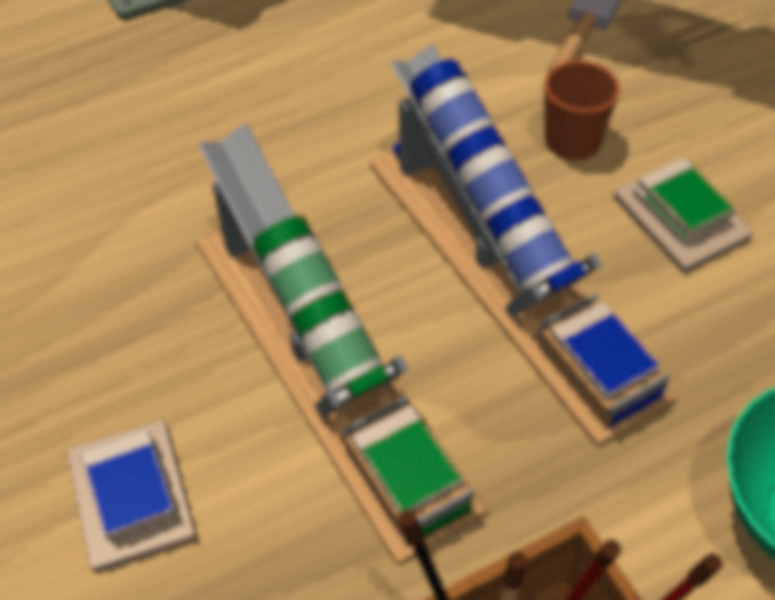

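View pics/t32c.png

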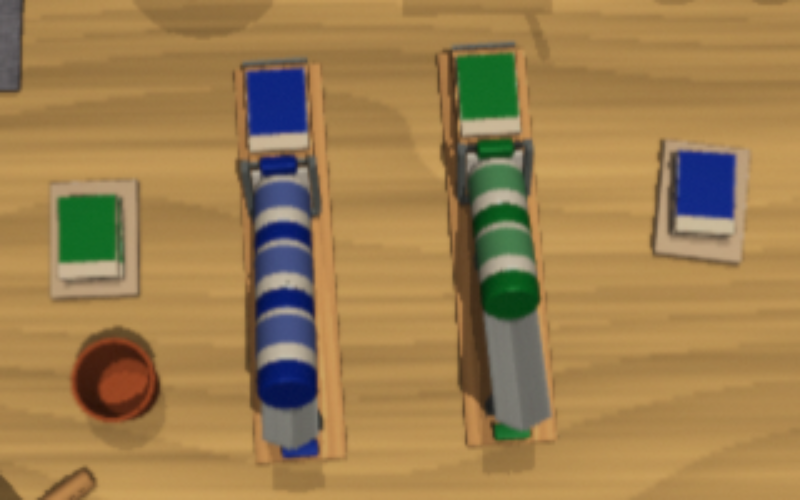

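```bash
python3 - <<'E'
from tilt import *
S=robot.snapshot('scene');T=robot.snapshot('top')
def comps(s,h0,h1,amin=35):
    hsv=cv2.cvtColor(s['pixels'],cv2.COLOR_RGB2HSV); m=((hsv[...,0]>=h0)&(hsv[...,0]<=h1)&(hsv[...,1]>190)).astype(np.uint8)
    n,l,stt,c=cv2.connectedComponentsWithStats(m); return [(stt[i,4],c[i],cv2.minAreaRect(np.argwhere(l==i)[:,::-1].astype(np.float32))) for i in range(1,n) if stt[i,4]>amin]
# tile on ledges: glaze centroid; glazed part centre is offset in +x; compare with expected
for nm,L,h,stk in(('blue',LB,(108,128),(.60,-.262)),('green',LG,(50,75),(.586,.247))):
    for a,c,r in comps(T,*h):
        X=back(T,[c],.045)[0]; l=tolane(L,X)
        if abs(l[1])<.05 and l[0]>.05: print(nm,'T',a,np.round(c,1),'lane',np.round(l[:2],4))
        X2=back(T,[c],.032)[0]
        if np.hypot(X2[0]-stk[0],X2[1]-stk[1])<.05: print(nm,'stack top glaze',np.round(X2,3))
    box=[m for m in robot.masks_of('stack_'+nm,'top')[:1]]
tiltfit(LG,'green1',.04,.062,[1.1],('scene','top'));tiltfit(LG,'green1',-.013,.09,[1.1],('scene','top'))
for x,z in((.04,.062),(-.013,.09),(-.07,.117)): tiltfit(LB,'blue1',x,z,[1.1],('scene','top'))
for n,L,z in(('tile_blue1',LB,.045),('tile_green1',LG,.045)):
    for m in robot.masks_of(n,'top')[:3]:
        ys,xs=np.nonzero(m['region']);r=cv2.minAreaRect(np.c_[xs,ys].astype(np.float32)); X=back(T,[r[0]],z)[0]
        e=back(T,cv2.boxPoints(r),z); 
        d=e[1]-e[0];d2=e[2]-e[1]; d=d if np.hypot(*d[:2])>np.hypot(*d2[:2]) else d2
        print(n,'p%.2f'%m['p'],'world',np.round(X,3),'lane',np.round(tolane(L,X)[:2],4),'long',round(np.hypot(*d[:2]),3),'ang',round(np.arctan(d[1]/d[0])-L[2],3))
for n in('stack_blue','stack_green'):
    for m in robot.masks_of(n,'top')[:1]:
        b=m['bbox'];print(n,m['p'],b,back(T,[b[:2]],.012))
locate('cup',(.464,.223)) if 0 else None
E
```

```text
blue T 498 [270.3 180.2] lane [0.1524 0.001 ]
blue stack top glaze [ 0.624 -0.264  0.032]
blue T 75 [271.  205.9] lane [0.0974 0.0024]
green T 480 [354.6 174.1] lane [1.522e-01 1.000e-04]
green T 70 [357.4 199.1] lane [ 0.098  -0.0017]
green stack top glaze [0.593 0.253 0.032]
lane x z tilt iou [0.0451 0.0637 1.0291 0.7719]
lane x z tilt iou [-0.0122  0.0924  0.9849  0.9323]
lane x z tilt iou [0.0432 0.065  1.0295 0.7738]
lane x z tilt iou [-0.0124  0.0913  1.099   0.8043]
lane x z tilt iou [-0.071   0.1196  0.9237  0.8895]
tile_blue1 p0.84 world [0.689 0.094 0.045] lane [0.145  0.0006] long 0.074 ang 0.012
tile_blue1 p0.62 world [ 0.612 -0.262  0.045] lane [ 0.0493 -0.35  ] long 0.07 ang -0.144
tile_green1 p0.93 world [ 0.699 -0.082  0.045] lane [0.1437 0.0008] long 0.074 ang -0.081
tile_green1 p0.56 world [0.584 0.25  0.045] lane [0.0463 0.3382] long 0.071 ang 0.005
stack_blue 0.86 [439.0, 219.8, 37.0, 46.4] [[ 0.61424484 -0.26169782  0.012     ]]
stack_green 0.63 [199.0, 236.1, 36.0, 47.5] [[0.5854934 0.247333  0.012    ]]
```

```bash
python3 -c "
from h import *
print(robot.finish_job());st()"
```

```text
the job is handed in; nothing more can be done
None
the job is handed in; nothing more can be done
```

I handed the job in at about 63 s of the 210 s allowed, and I believe every condition is met, though the hand-in gave no verdict.

**What I did**
- **Gates:** I pushed both gates down until they hit a firm stop (over 20 N, against about 3 N to slide them).
- **Jars:** All five were on the table, and each went into its colour's chute foot first. The two lying jars were turned lid uphill and set down. The three standing ones were tipped lid uphill against the slope.
- **Tiles:** I laid the top blue tile on the blue ledge and the top green tile on the green ledge, glaze up.

**What went wrong along the way**
- The first grasp of the lying blue jar failed because I lifted before the fingers had closed. The jar hardly moved and I gripped it again.
- A standing green jar had moved about 7 cm, apparently the announced knock, so I found it again before picking it up.
- That jar then slipped out of the light grip during tipping, but it still slid down foot first with its lid uphill.
- The tool gradually tilted by up to about 10 degrees during the job, which did not spoil any placing.

**Last checks from both cameras**
- **Gates:** Both handles are level with the tops of the guides.
- **Jars:** All five lie end to end on their chute lines with lids uphill, and their centres are within about 3 mm of where lying jars should sit. The rough picture fit gave tilts of 0.92 to 1.10 rad, some below the 1.02 limit. I put that down to the fit, since the positions and pictures show the jars lying on the slope.
- **Tiles on the ledges:** Both are within about 2 mm of centre. The network's outline read the green tile as 0.08 rad off square (limit 0.15), while its edges in the picture look parallel to the chute.
- **Stacks:** The visible top tile of each remaining stack is within about 5 mm of the stack centre.
- **Cup:** It looks unmoved in the pictures; I did not measure it again.

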